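# Seat a bearing housing against its locating posts and snap the toggle clamp shut

### The job

Push the loose aluminium bearing housing along the fixture's rest pad until it sits square against its three white locating posts: the two behind it and the one at its right. Then push the toggle clamp's handle over, away from you and down, past its dead point until it snaps into lock and the rubber tip holds the seated housing down. Only push with the fingers: lift nothing, and leave the spare post, the steel block and the screw tin where they stand.

Things in the scene. Friction and masses are not known exactly. Their poses are not given: they have to be found in the camera images.
- fixture: Fixture, fixed: orange-brown plate 250 x 170 mm, top 16 mm above the table. Origin on the table under its centre; x to the far edge, y to the left, z up. Dark rest pad, top at z 20, x -119 to -21, y -56 to 56 mm. Three fixed white posts, 15 mm in diameter, 42 to 46 mm high above the table: two behind the work, centres at (x, y) (-7.5, 23) and (-7.5, -23), one at its right, (-50, -47.5).
- seat (a point): Centre of the seated housing's underside, at fixture x -45, y 0, z 20 mm; axes parallel to the fixture's, and to the housing's when it is seated.
- housing: Loose aluminium bearing housing: block 60 mm in x, 80 mm in y, 25 mm high, 0.2 to 0.4 kg, with a 28 mm bore 9 mm to the operator's side of its centre and a small hole near each corner. Origin at the centre of its underside, on the rest pad, 20 mm above the table. Starts 8 to 24 mm short of its seat in x (before the back posts) and 6 to 14 mm to the left of it in y, turned up to 0.12 rad; slides under 1 to 2 N.
- clamp_tip: Black rubber tip of the clamp, 12 mm in diameter, spring mounted (4 N per mm), under the end of the steel arm. Origin at the centre of its face. Open, the arm is raised 60 degrees and its highest part is about 108 mm above the table; locked, the arm is level and the tip presses on the housing behind the bore, 15 mm from the rear edge, with about 12 N.
- clamp_pivot (a point): Arm's pivot on the clamp base, at fixture x 19, y 0, z 42 mm. The steel base stands on the plate behind the two posts, fixture x 7 to 61, y -24 to 24 mm. The arm reaches from here toward the operator, 60 mm long.
- clamp_handle (a joint): Turn of the handle against its arm, linked so that pushing the handle about 90 degrees over lowers the arm: 0 open (handle upright), about 2.4 at the dead point, 2.56 at its stop (locked). Just before the dead point the tip's spring pushes the handle back up; beyond it the spring draws it on to its stop. 1 to 3 N at its end suffice. Left anywhere before the tip touches (at about 1.8), it stays there.
- handle_end (a point): On the axis of the handle's black sleeve (14 mm thick, 76 mm long), 14 mm from its free end. The handle swings in the fixture's xz plane. In the fixture frame this point lies at x 45, y 0, z 151 mm when open (handle upright) and at x 123, y 0, z 55 mm when locked (handle nearly level, pointing to +x); between them it runs over and down, nearly on an arc about a centre that shifts from x 36, z 49 to x 21, z 60 mm, of 102 mm radius.
- spare_post: Bystander: spare white locating post, 15 mm in diameter, 26 mm high, standing loose on the fixture plate's far right corner. Origin at the centre of its underside.
- setting_block: Bystander: ground steel setting block 25 x 40 x 35 mm high, loose on the table right of the fixture. Origin at the centre of its underside.
- tin: Bystander: round screw tin, 64 mm in diameter, 25 mm high, loose on the table left of the fixture. Origin at the centre of its underside.

How it is judged:
By the outcome, as a careful person would: the job done as asked, in the order asked, and still so for the second after the job is handed in, with the robot touching nothing.
It also fails if it takes over 53 s, if anything falls off the work surface, if the arm or the gripper's body presses on something with over 40 N, if the wrist force passes 120 N, or if a joint passes its speed limit or range.

### The arm

A 7-joint arm with a two-finger parallel gripper is mounted at the origin on a cart in front of the work surface, level with it; the furniture and walls round the work are solid. World frame = base frame: x ahead of the robot, y to its left, z up, the work surface at z = 0. Lengths are in m, angles in rad, forces in N, time in s.
With the tool pointing down it reaches from about 0.35 to 0.9 m from the base axis. Payload 7.2 kg.
Tool frame: the origin (TCP) lies midway between the tips of the shut fingers; the grasp point (between the pads) lies behind it (manip.grip_depth is the x of the grasp point in the tool frame, in m); x points along the fingers, y is the direction in which the jaws open and shut, and the axes are right-handed (so a half turn about x gives the same grasp; the last joint's range is limited). The gripper opens to 88 mm and grips with 3 to 60 N. Pads are 20 mm wide; open, the fingers measure 115 mm over their backs; the gripper's body (75 mm by 178 mm) begins 61 mm behind the grasp point.
Start: joints at [1.148, 0.411, -0.013, 1.596, 0.006, 1.134, -0.082], TCP at [0.217, -0.586, 0.187] pointing down, gripper open.
Joint ranges: [-2.95, 2.95], [-0.29, 1.99], [-1.47, 1.44], [0.14, 2.54], [-1.03, 4.17], [0.13, 1.85], [-2.86, 2.86]. Speed limits (rad/s): [2.39, 2.39, 3.01, 3.01, 3.14, 3.14, 3.14].

### API

Orientations are given as a unit quaternion [w, x, y, z].
In Python, from plant import manip gives the robot as it stands.
- The arm moves only by the tool arm_command, never from a script. Its argument "steps" is a list of rows, each an object with "translation": the shift along the tool's x, y, z in cm, a list of three; "yaw": the turn about the tool's x in degrees. A call has 1 to 20 rows; each row is the pose to reach, as a shift and turn from the pose commanded when the call began, along the tool's axes at that moment; what a row does not reach only later rows make up. A row lasts 1/8 s, in which the tool goes at most 62.5 mm and 10.7 degrees, less where a joint would pass 70% of its speed; a pose out of reach is approached as far as the arm can. A call with a gripper value outside its range is refused whole. "grip" is the opening, from 0 (shut) to 1 (fully open), set as the call begins (left out, the last holds). The fingers move at their own pace and stop on an object; "squeeze" is the grip in N (left out, the last holds). Time passes only in rows, so rows that repeat a pose let the fingers close. It gives the time, the measured TCP pose, the force and the opening at its end, in the units of the state.
- manip.get_obs(): the state, without advancing time (a new reading comes with each control period).
- manip.camera(name): name is "scene" or "top" or "wrist"; returns a dict with "color" (480x640x3 uint8, red, green, blue), "fx", "fy", "cx", "cy" (pixels), "cam_to_world" (4x4, takes a point from camera to world coordinates). Camera axes: x right, y down, z forward; pixel columns grow to the right and rows downward; lengths in m; the calibration is good to about 2 mm. A picture is of the moment at which its call begins. There is no depth.
- manip.job_done(): hands the job in, once; it reports no verdict.
Trained networks look in the newest picture that a camera, given by its name, has taken for a name from the list of things; names that differ only in an ending like _2 or _b are one class to them, and where a whole thing is asked for, a point or a joint stands for the part that bears it (a point fixed in the world has none). Each returns a list of dicts, best first, with "score" (0 to 1); they miss things now and then, are a little off and sometimes report something else, mostly with a low value. They report only what shows in the picture. A call takes as long as a camera call.
- manip.boxes_of(camera, name): "point" ([row, column] in pixels, amid what is visible of it).
- manip.cut_out(camera, name): "mask" (480x640 bool, what is visible of it) and "point" ([row, column] in pixels, amid what is visible of it).
The state is a dict: "t": time; "qpos": joint angles; "joint_velocities": joint speeds; "tau": joint torques, N m; "tcp_pos": TCP position; "ee_rot": TCP orientation; "ft_force": force on the tool from outside, world axes, zero at the start; "ft_torque": the same for the moment, N m; "gripper_width": finger opening in m.
Only numpy, scipy, OpenCV 4.12 (cv2) and the standard library are available. Lean on these libraries where they do the work, as an engineer would, in place of code of your own. Each camera call takes 0.05 s, during which the arm holds its last target.

## Working session

There is one attempt and no reset: what is moved stays moved. The work goes in short steps, Python scripts to look and compute and a tool call to move; the robot and the scene stay as the last step left them, time stands still between calls to the robot, and variables do not carry over. Pictures are saved under pics/ and viewed, and the job is handed in when it is done.

Besides the shell and the picture viewer there is one more tool, called after "Request:" in YAML: its name, and indented under it one key for each argument. arm_command: Moves the arm, as the interface text tells. Its arguments: {"type":"object","properties":{"steps":{"type":"array","items":{"type":"object","properties":{"translation":{"type":"array","items":{"type":"number"}},"yaw":{"type":"number"}}}},"grip":{"type":"number"},"squeeze":{"type":"number"}},"required":["steps"]}

```bash
ls; mkdir -p pics; python3 - <<'E'
from plant import manip
import cv2
o=manip.get_obs()
print(o['t'],o['tcp_pos'],o['ee_rot'],o['gripper_width'],manip.grip_depth)
for n in ("scene","top"):
    c=manip.camera(n); cv2.imwrite(f"pics/{n}0.png",c["color"][:,:,::-1]); print(n,c["fx"],c["cx"],c["cy"],c["cam_to_world"].round(3).tolist())
    for k in ("fixture","housing","clamp_tip","clamp_handle","spare_post","setting_block","tin"):
        print(k,[(round(d["score"],2),[int(x) for x in d["point"]]) for d in manip.boxes_of(n,k)][:3])
E
```

```text
pics
0.0 [ 0.21688871 -0.58554449  0.18610773] [-0.12422856 -0.69587275 -0.12534862  0.69614373] 0.0876118048072594 -0.0187
scene 568.6378799585136 322.66668658002226 237.13084118223247 [[0.732, -0.298, 0.612, 0.039], [-0.681, -0.343, 0.647, -0.477], [0.017, -0.891, -0.454, 0.492], [0.0, 0.0, 0.0, 1.0]]
fixture [(0.78, [330, 387])]
housing [(0.66, [330, 350])]
clamp_tip [(0.35, [298, 431])]
clamp_handle [(0.86, [244, 392])]
spare_post [(0.48, [296, 433]), (0.25, [243, 392])]
setting_block [(0.57, [354, 453])]
tin [(0.96, [286, 310])]
top 500.22720672282856 321.5778954600138 239.16408278076017 [[-0.236, -0.952, 0.196, 0.418], [-0.972, 0.23, -0.053, 0.079], [0.005, -0.203, -0.979, 0.935], [0.0, 0.0, 0.0, 1.0]]
fixture [(0.69, [252, 361])]
housing [(0.57, [279, 374])]
clamp_tip []
clamp_handle [(0.52, [219, 355])]
spare_post []
setting_block [(0.56, [227, 424])]
tin [(0.91, [275, 295])]
```

View pics/scene0.png

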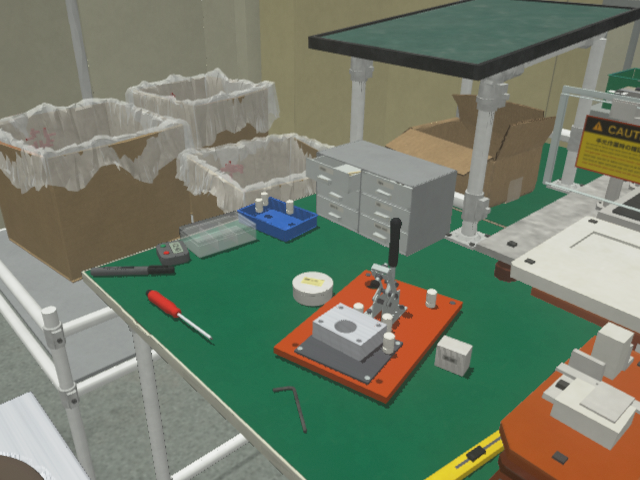

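View pics/top0.png

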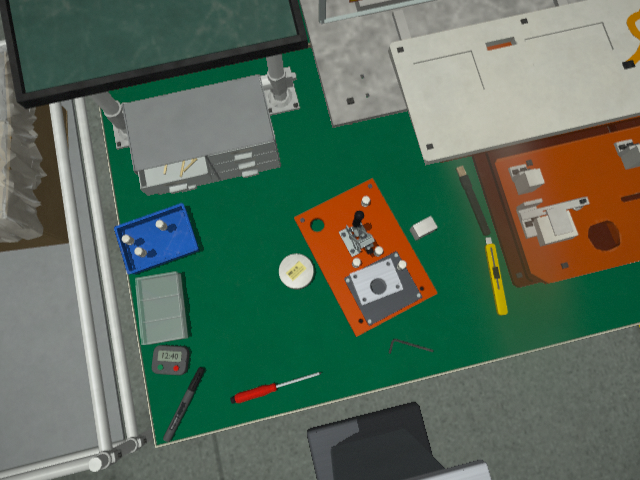

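```bash
python3 - <<'E'
from plant import manip
import cv2,numpy as np
for n in ("scene","top"):
    c=manip.camera(n)
    M={}
    for k in ("fixture","housing"):
        d=manip.cut_out(n,k)
        if d: M[k]=d[0]["mask"]
    np.savez(f"{n}0.npz",img=c["color"],K=[c["fx"],c["fy"],c["cx"],c["cy"]],T=c["cam_to_world"],**M)
    im=c["color"][:,:,::-1].copy()
    for k,col in zip(M,((0,255,0),(0,0,255))):
        cs,_=cv2.findContours(M[k].astype(np.uint8),0,2); cv2.drawContours(im,cs,-1,col,1)
    y,x=(200,230) if n=="scene" else (150,270)
    cv2.imwrite(f"pics/{n}0z.png",cv2.resize(im[y:y+180,x:x+240],None,fx=3.3,fy=3.3,interpolation=cv2.INTER_CUBIC))
E
```

```text
(no output)
```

View pics/scene0z.png

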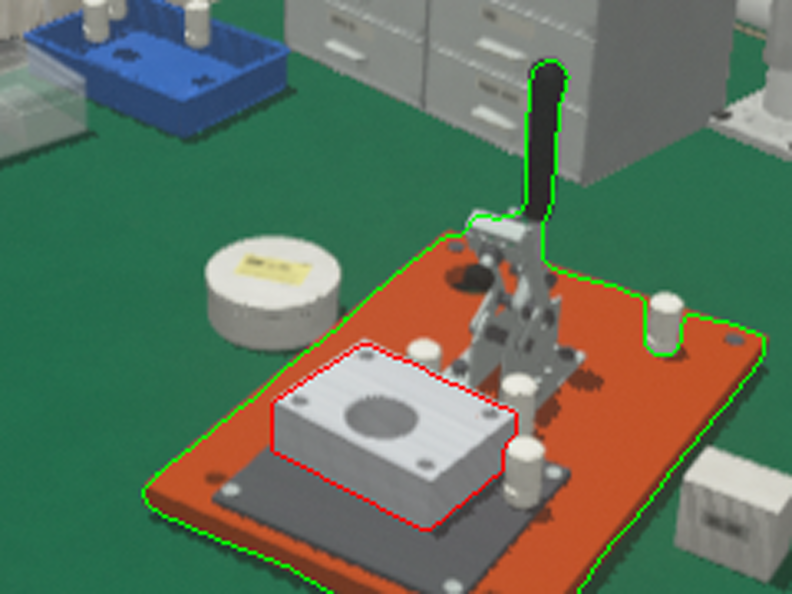

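View pics/top0z.png

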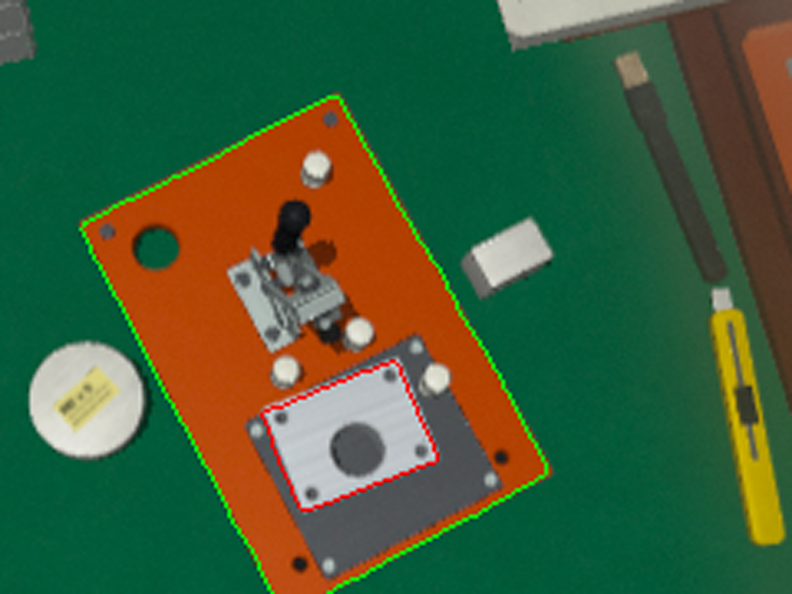

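```bash
cat > h.py <<'E'
import cv2,numpy as np
from scipy.optimize import least_squares
def proj(P,K,T):
    Q=(np.asarray(P)-T[:3,3])@T[:3,:3]
    return np.c_[K[0]*Q[:,0]/Q[:,2]+K[2],K[1]*Q[:,1]/Q[:,2]+K[3]]
def w(p,P):
    c,s=np.cos(p[2]),np.sin(p[2]);P=np.atleast_2d(P)
    return np.c_[p[0]+c*P[:,0]-s*P[:,1],p[1]+s*P[:,0]+c*P[:,1],P[:,2]]
def box(lx,ly,z0,z1): return np.array([[a*lx/2,b*ly/2,z] for a in(-1,1) for b in(-1,1) for z in(z0,z1)])
def fit(data,B,p0):
    # data: list of (mask,K,T)
    cs=[max(cv2.findContours(m.astype(np.uint8),0,cv2.CHAIN_APPROX_NONE)[0],key=len)[:,0,:].astype(float) for m,K,T in data]
    def res(p):
        r=[]
        for c,(m,K,T) in zip(cs,data):
            h=cv2.convexHull(proj(w(p,B),K,T).astype(np.float32))
            # contour pixels lie inside the mask by ~.5
            r+=[ (cv2.pointPolygonTest(h,(float(a),float(b)),True)-.4) for a,b in c]
        return np.array(r)
    s=least_squares(res,p0,loss="cauchy",f_scale=1.0,diff_step=1e-4,x_scale=[.01,.01,.05])
    return s.x,np.median(abs(res(s.x)))
def load(n):
    d=np.load(n+".npz"); return d
E
cat > m.py <<'E'
from h import *
D={n:load(n+"0") for n in("scene","top")}
for sel in (("top",),("scene",),("top","scene")):
    f=fit([(D[n]["fixture"],D[n]["K"],D[n]["T"]) for n in sel],box(.25,.17,0,.016),F0:=np.array([.45,.03,-.37]) if 0 else np.array([.5,0.0,-.3]))
    g=fit([(D[n]["housing"],D[n]["K"],D[n]["T"]) for n in sel],box(.06,.08,.02,.045),f[0])
    r=w([0,0,-f[0][2]],[np.r_[(g[0]-f[0])[:2],0]])[0]
    print(sel,f,g,"rel",r.round(4),g[0][2]-f[0][2])
E
python3 m.py
```

```text
('top',) (array([ 0.55459186, -0.04131863,  0.2459498 ]), np.float64(0.2505749845363131)) (array([ 0.55837204, -0.0390811 ,  0.14585529]), np.float64(16.23051385384085)) rel [0.0042 0.0012 0.    ] -0.10009450599113623
('scene',) (array([ 0.5576878 , -0.03994527,  0.24276451]), np.float64(1.4546485465725696)) (array([ 0.49560202, -0.04755575,  1.29430329]), np.float64(2.75077782158694)) rel [-0.0621  0.0075  0.    ] 1.0515387764774948
('top', 'scene') (array([ 0.55517202, -0.04104868,  0.24409589]), np.float64(0.8557501456852225)) (array([ 0.5568265 , -0.03043808,  0.15813208]), np.float64(15.094806262916538)) rel [0.0042 0.0099 0.    ] -0.0859638097240312
```

```bash
sed -i 's/,f\[0\])$/,np.r_[w(f[0],[[-.06,.01,0]])[0,:2],f[0][2]])/' m.py; cat >> m.py <<'E'
F=f[0]; print("seat",w(F,[[-.045,0,.02]]))
for n in D:
    im=D[n]["img"][:,:,::-1].copy()
    im=cv2.resize(im,None,fx=4,fy=4,interpolation=cv2.INTER_CUBIC)
    posts=[[-.0075,.023,.045],[-.0075,-.023,.045],[-.05,-.0475,.045],[.045,0,.151],[.019,0,.042]]
    for q in proj(w(F,posts),D[n]["K"],D[n]["T"]): cv2.circle(im,tuple(int(v) for v in q*4+1.5),3,(255,0,255),-1)
    for q in proj(w(F,box(.25,.17,0,.016)),D[n]["K"],D[n]["T"]): cv2.circle(im,tuple(int(v) for v in q*4+1.5),3,(0,255,0),-1)
    for q in proj(w(g[0],box(.06,.08,.02,.045)),D[n]["K"],D[n]["T"]): cv2.circle(im,tuple(int(v) for v in q*4+1.5),3,(255,0,0),-1)
    y,x=(210,270) if n=="scene" else (170,280)
    cv2.imwrite(f"pics/{n}0f.png",im[y*4:y*4+600,x*4:x*4+750])
E
python3 m.py
```

```text
('top',) (array([ 0.55459186, -0.04131863,  0.2459498 ]), np.float64(0.2505749845363131)) (array([ 0.49857236, -0.04559141,  0.1361465 ]), np.float64(0.33380554143877095)) rel [-0.0554  0.0095  0.    ] -0.10980329910495931
('scene',) (array([ 0.5576878 , -0.03994527,  0.24276451]), np.float64(1.4546485465725696)) (array([ 0.49623949, -0.04812928,  0.12742928]), np.float64(0.21885466734193504)) rel [-0.0616  0.0068  0.    ] -0.11533523105602109
('top', 'scene') (array([ 0.55517202, -0.04104868,  0.24409589]), np.float64(0.8557501456852225)) (array([ 0.49731133, -0.04697667,  0.13785869]), np.float64(0.6576981111914036)) rel [-0.0576  0.0082  0.    ] -0.10623719968408668
seat [[ 0.51150599 -0.05192424  0.02      ]]
```

View pics/top0f.png

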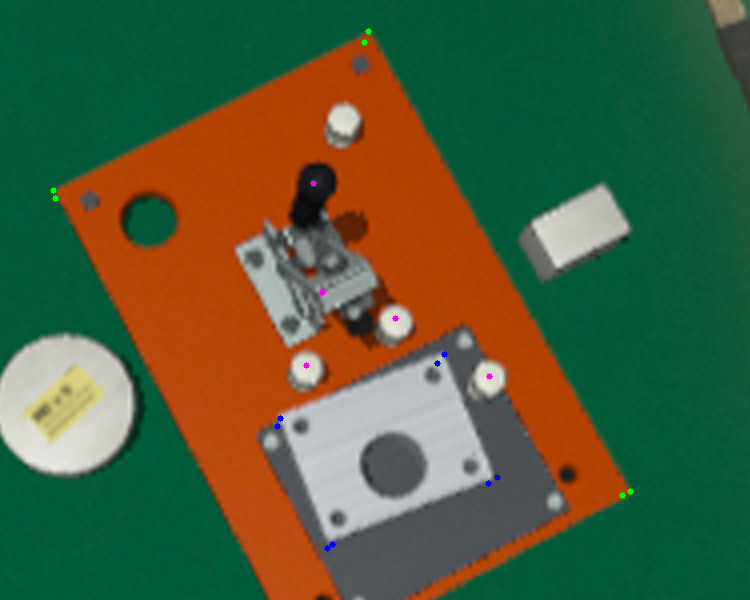

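View pics/scene0f.png

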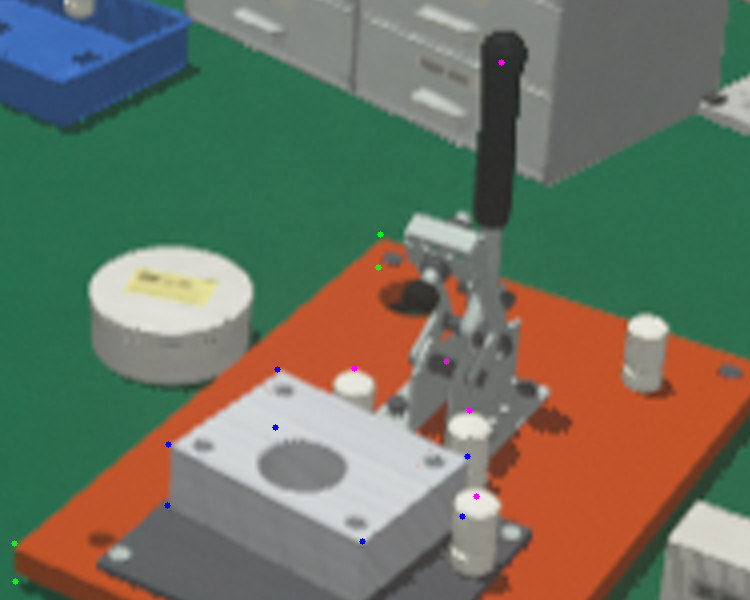

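```bash
cat > mv.py <<'E'
import numpy as np
from plant import manip
from scipy.spatial.transform import Rotation as R
F=np.array([.5552,-.0410,.2445])
def rot(q): return R.from_quat([q[1],q[2],q[3],q[0]]).as_matrix()
def st(v=True):
    o=manip.get_obs(); M=rot(o["ee_rot"]); p=np.array(o["tcp_pos"])
    c,s=np.cos(F[2]),np.sin(F[2]); d=p-np.r_[F[:2],0]
    f=np.r_[c*d[0]+s*d[1],-s*d[0]+c*d[1],d[2]]*1000
    if v: print("t %.2f fix-mm %s F_world %s width %.4f"%(o["t"],f.round(1),np.round(o["ft_force"],1),o["gripper_width"])); print("tool axes\n",M.round(3).T,"q7",round(o["qpos"][6],2))
    return p,M,f
def go(*targets):
    p,M,_=st()
    yy=np.array([-np.sin(F[2]),np.cos(F[2]),0])
    a=[]
    for s in(1,-1):
        t=M.T@(s*yy); a.append(np.degrees(np.arctan2(t[2],t[1])))
    print("yaw options",np.round(a,1))
    c,s=np.cos(F[2]),np.sin(F[2])
    for x,y,z in targets:
        wd=np.array([F[0]+(c*x-s*y)/1000,F[1]+(s*x+c*y)/1000,z/1000])
        print((x,y,z),"->",(M.T@(wd-p)*100).round(2))
E
python3 - <<'E'
from mv import *
go((-120,8,187),(-120,8,100),(-120,8,34))
E
```

```text
t 1.10 fix-mm [-460. -447.  187.] F_world [0.  0.4 0.3] width 0.0880
tool axes
 [[ 0.    -0.    -1.   ]
 [ 0.347 -0.938  0.   ]
 [-0.938 -0.347  0.   ]] q7 -0.08
yaw options [-173.7    6.3]
(-120, 8, 187) -> [-1.000e-02 -4.149e+01 -3.880e+01]
(-120, 8, 100) -> [  8.69 -41.49 -38.8 ]
(-120, 8, 34) -> [ 15.29 -41.49 -38.8 ]
```

Request:
arm_command:
  steps:
    - {"translation":[0,-41.5,-38.8],"yaw":6.3}
    - {"translation":[0,-41.5,-38.8],"yaw":6.3}
    - {"translation":[0,-41.5,-38.8],"yaw":6.3}
    - {"translation":[0,-41.5,-38.8],"yaw":6.3}
    - {"translation":[0,-41.5,-38.8],"yaw":6.3}
    - {"translation":[0,-41.5,-38.8],"yaw":6.3}
    - {"translation":[0,-41.5,-38.8],"yaw":6.3}
    - {"translation":[0,-41.5,-38.8],"yaw":6.3}
    - {"translation":[0,-41.5,-38.8],"yaw":6.3}
    - {"translation":[0,-41.5,-38.8],"yaw":6.3}
    - {"translation":[0,-41.5,-38.8],"yaw":6.3}
    - {"translation":[0,-41.5,-38.8],"yaw":6.3}
    - {"translation":[5,-41.5,-38.8],"yaw":6.3}
    - {"translation":[10,-41.5,-38.8],"yaw":6.3}
    - {"translation":[10,-41.5,-38.8],"yaw":6.3}
  grip: 0.52

```text
t: 2.98
tcp_pos: [0.4337, -0.0633, 0.0846]
ee_rot: [-0.085, -0.7, -0.086, 0.704]
ft_force: [0.7, -1.3, 1.3]
gripper_width: 0.0459
```

```bash
python3 - <<'E'
from mv import *
import cv2
go((-120,9,34),(-105,9,34),(-90,9,34),(-85,9,34))
c=manip.camera("wrist"); cv2.imwrite("pics/w1.png",c["color"][:,:,::-1])
np.savez("w1.npz",img=c["color"],K=[c["fx"],c["fy"],c["cx"],c["cy"]],T=c["cam_to_world"])
from h import proj,w,box
im=c["color"][:,:,::-1].copy();K=[c["fx"],c["fy"],c["cx"],c["cy"]];T=c["cam_to_world"]
for B,col in((np.array([[-.0075,.023,.045],[-.0075,-.023,.045],[-.05,-.0475,.045]]),(255,0,255)),(box(.25,.17,.016,.016),(0,255,0)),(np.array([[x,y,.02] for x in(-.119,-.021) for y in(-.056,.056)]),(255,255,0))):
    for q in proj(w(F,B),K,T): cv2.circle(im,tuple(int(v) for v in q),3,col,-1)
cv2.imwrite("pics/w1o.png",im)
E
```

```text
t 2.98 fix-mm [-123.3    7.8   84.6] F_world [ 0.7 -1.3  1.3] width 0.0459
tool axes
 [[-0.007  0.001 -1.   ]
 [ 0.24  -0.971 -0.002]
 [-0.971 -0.24   0.006]] q7 -1.43
yaw options [ 1.799e+02 -1.000e-01]
(-120, 9, 34) -> [ 5.06 -0.11 -0.36]
(-105, 9, 34) -> [ 5.05 -0.11 -1.86]
(-90, 9, 34) -> [ 5.04 -0.11 -3.36]
(-85, 9, 34) -> [ 5.03 -0.11 -3.86]
```

View pics/w1o.png

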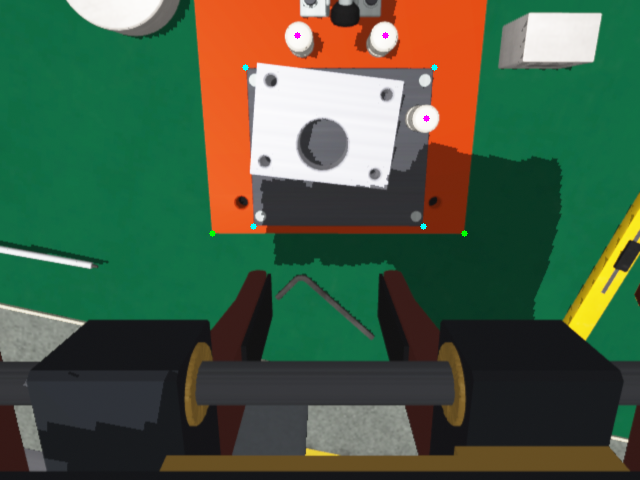

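Request:
arm_command:
  steps:
    - {"translation":[3,-0.1,0],"yaw":0}
    - {"translation":[5.3,-0.1,0],"yaw":0}
    - {"translation":[5.3,-0.1,-0.5],"yaw":0}
    - {"translation":[5.3,-0.1,-1],"yaw":0}
    - {"translation":[5.3,-0.1,-1.5],"yaw":0}
    - {"translation":[5.3,-0.1,-1.8],"yaw":0}
    - {"translation":[5.3,-0.1,-2.1],"yaw":0}
    - {"translation":[5.3,-0.1,-2.4],"yaw":0}
    - {"translation":[5.3,-0.1,-2.7],"yaw":0}
    - {"translation":[5.3,-0.1,-3],"yaw":0}
    - {"translation":[5.3,-0.1,-3.2],"yaw":0}

```text
t: 4.4
tcp_pos: [0.4678, -0.0533, 0.0339]
ee_rot: [-0.086, -0.702, -0.086, 0.702]
ft_force: [-1.3, 0.7, 0.1]
gripper_width: 0.0458
```

```bash
cat > look.py <<'E'
import sys,cv2
from mv import *
from h import proj,w,box
def look(n,tag,crop=None):
    c=manip.camera(n);im=c["color"][:,:,::-1].copy();K=[c["fx"],c["fy"],c["cx"],c["cy"]];T=c["cam_to_world"]
    np.savez(tag+".npz",img=c["color"],K=K,T=T)
    if crop:
        y,x,h_,w_=crop; im=im[y:y+h_,x:x+w_]; k=min(800/w_,600/h_); im=cv2.resize(im,None,fx=k,fy=k,interpolation=cv2.INTER_CUBIC)
    cv2.imwrite(f"pics/{tag}.png",im)
E
python3 - <<'E'
from look import *
go((-85,9,34))
look("wrist","w2")
E
```

```text
t 4.40 fix-mm [-87.8   9.2  33.9] F_world [-1.3  0.7  0.1] width 0.0458
tool axes
 [[-0.     0.    -1.   ]
 [ 0.243 -0.97  -0.   ]
 [-0.97  -0.243  0.   ]] q7 -1.52
yaw options [-180.    0.]
(-85, 9, 34) -> [-0.01  0.02 -0.28]
```

View pics/w2.png

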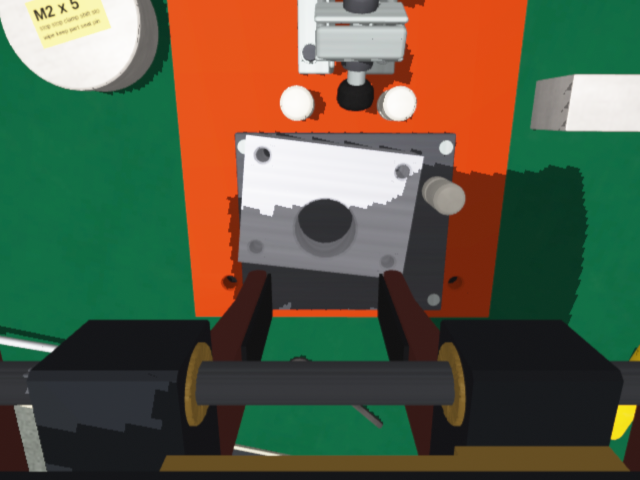

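Request:
arm_command:
  steps:
    - {"translation":[0,0,-0.2],"yaw":0}
    - {"translation":[0,0,-0.4],"yaw":0}
    - {"translation":[0,0,-0.6],"yaw":0}
    - {"translation":[0,0,-0.8],"yaw":0}

```text
t: 4.95
tcp_pos: [0.4755, -0.0515, 0.034]
ee_rot: [0.086, 0.702, 0.086, -0.702]
ft_force: [0.5, 0.1, -0.1]
gripper_width: 0.0455
```

```bash
python3 - <<'E'
from look import *
go((-85,9,34))
look("wrist","w3")
E
```

```text
t 4.95 fix-mm [-79.9   9.1  34. ] F_world [ 0.5  0.1 -0.1] width 0.0455
tool axes
 [[ 0.    -0.    -1.   ]
 [ 0.242 -0.97   0.   ]
 [-0.97  -0.242 -0.   ]] q7 -1.53
yaw options [-180.    0.]
(-85, 9, 34) -> [-0.    0.01  0.51]
```

View pics/w3.png

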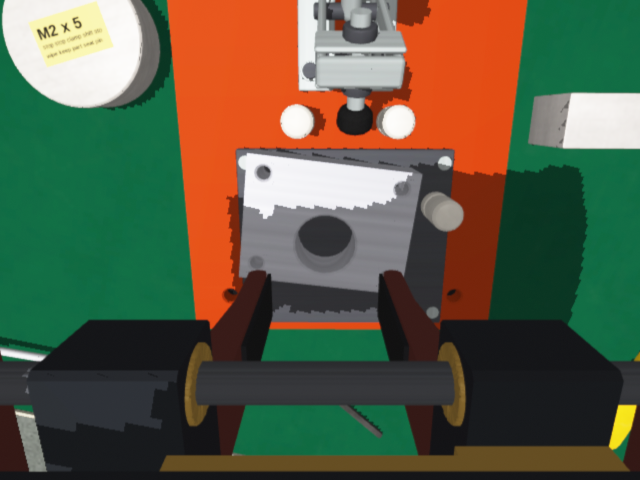

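```bash
python3 - <<'E'
from look import *
p,M,f=st(False)
for tag in("w2","w3"):
    d=np.load(tag+".npz");K,T=d["K"],d["T"];im=d["img"][:,:,::-1].copy()
    if tag=="w3":
        for y in(-.023,.023,-.036,.036):
            q=proj([p+M[:,1]*y],K,T)[0]; print(y,q.round()); cv2.circle(im,tuple(int(v) for v in q),3,(0,255,255),-1)
    hp=np.r_[w(F,[[-.0554,.0095,0]])[0,:2],F[2]-.11]
    for B,G,col in((np.array([[-.0075,.023,.045],[-.0075,-.023,.045],[-.05,-.0475,.045]]),F,(255,0,255)),(box(.25,.17,.016,.016),F,(0,255,0)),(np.array([[x,y,.02] for x in(-.119,-.021) for y in(-.056,.056)]),F,(255,255,0)),(box(.06,.08,.02,.045),hp,(0,0,255))):
        for q in proj(w(G,B),K,T): cv2.circle(im,tuple(int(v) for v in q),3,col,-1)
    print(T.round(3))
    cv2.imwrite(f"pics/{tag}o.png",im)
E
```

```text
[[ 0.243 -0.934 -0.261  0.54 ]
 [-0.97  -0.234 -0.065 -0.034]
 [-0.     0.269 -0.963  0.23 ]
 [ 0.     0.     0.     1.   ]]
-0.023 [282. 268.]
0.023 [372. 268.]
-0.036 [256. 268.]
0.036 [397. 268.]
[[ 0.243 -0.934 -0.261  0.548]
 [-0.97  -0.234 -0.065 -0.032]
 [-0.     0.269 -0.963  0.231]
 [ 0.     0.     0.     1.   ]]
```

View pics/w3o.png

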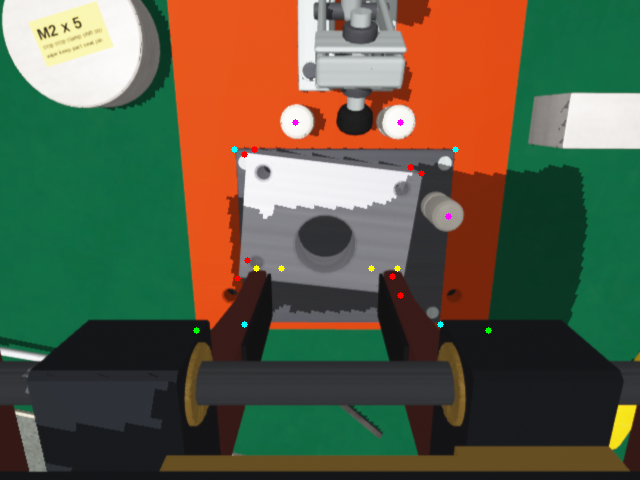

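```bash
python3 - <<'E'
import cv2
for t in("w2","w3"):
    im=cv2.imread(f"pics/{t}.png")[130:330,210:450]
    cv2.imwrite(f"pics/{t}z.png",cv2.convertScaleAbs(cv2.resize(im,None,fx=3,fy=3,interpolation=cv2.INTER_CUBIC),alpha=1.8,beta=20))
E
```

```text
(no output)
```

View pics/w3z.png

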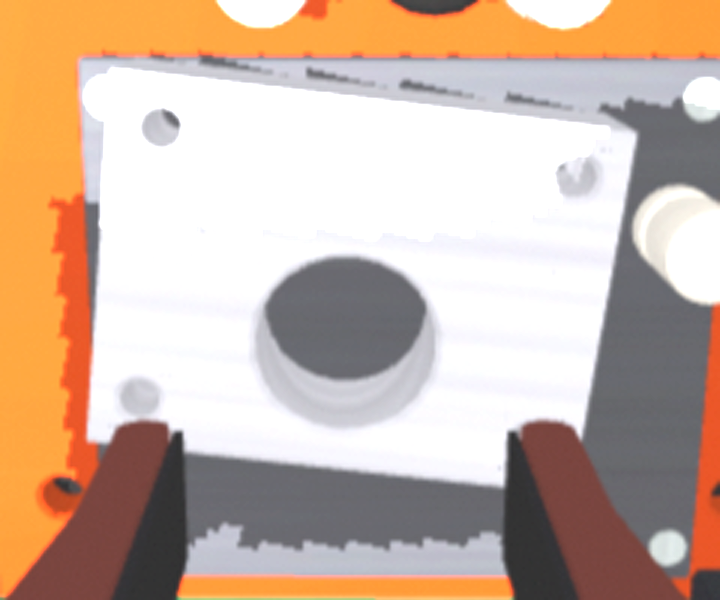

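View pics/w2z.png

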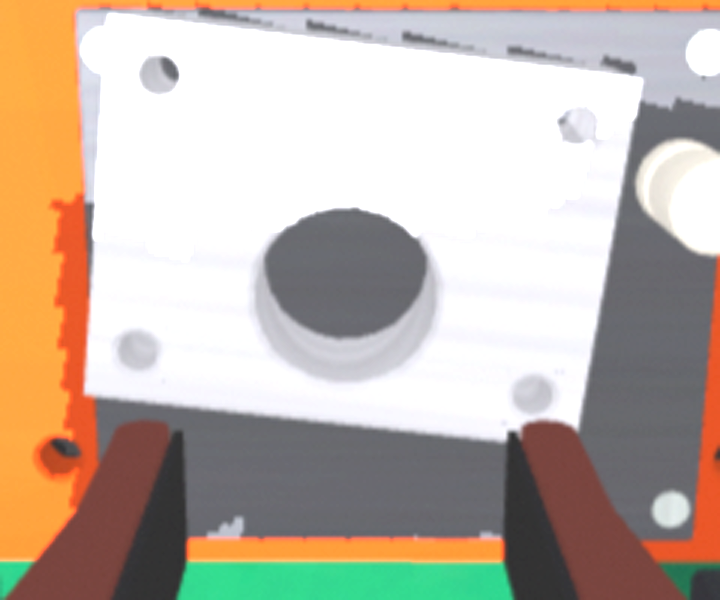

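```bash
python3 - <<'E'
from look import *
p,M,f=st(False)
d=np.load("w3.npz");K,T=d["K"],d["T"];print(K)
for b in(0,.01,.02,.03):
    print(b,[proj([p-M[:,0]*b+M[:,1]*.023-M[:,2]*j],K,T)[0].round().tolist() for j in(-.01,0,.01)],[proj([p-M[:,0]*b+M[:,1]*.0365-M[:,2]*j],K,T)[0].round().tolist() for j in(-.01,0,.01)])
E
```

```text
[409.78590391 409.78590391 324.63342767 231.01181538]
0 [[371.0, 286.0], [372.0, 268.0], [372.0, 249.0]] [[397.0, 286.0], [398.0, 268.0], [399.0, 249.0]]
0.01 [[373.0, 294.0], [374.0, 275.0], [375.0, 256.0]] [[401.0, 294.0], [402.0, 275.0], [403.0, 256.0]]
0.02 [[376.0, 303.0], [377.0, 283.0], [377.0, 263.0]] [[405.0, 303.0], [406.0, 283.0], [407.0, 263.0]]
0.03 [[379.0, 313.0], [379.0, 292.0], [380.0, 271.0]] [[409.0, 313.0], [410.0, 292.0], [411.0, 271.0]]
```

```bash
python3 - <<'E'
from look import *
look("scene","s4",(200,260,150,200))
look("top","t4",(200,280,150,200))
E
```

```text
(no output)
```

View pics/s4.png

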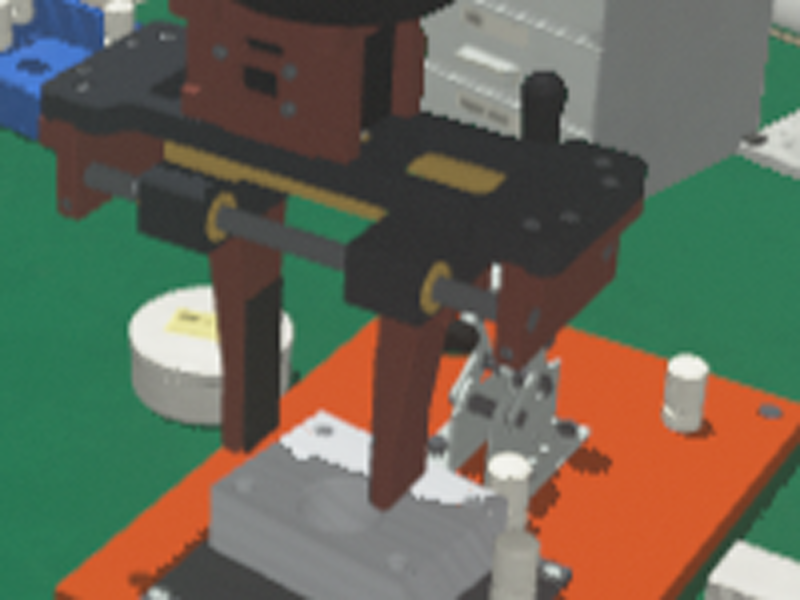

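View pics/t4.png

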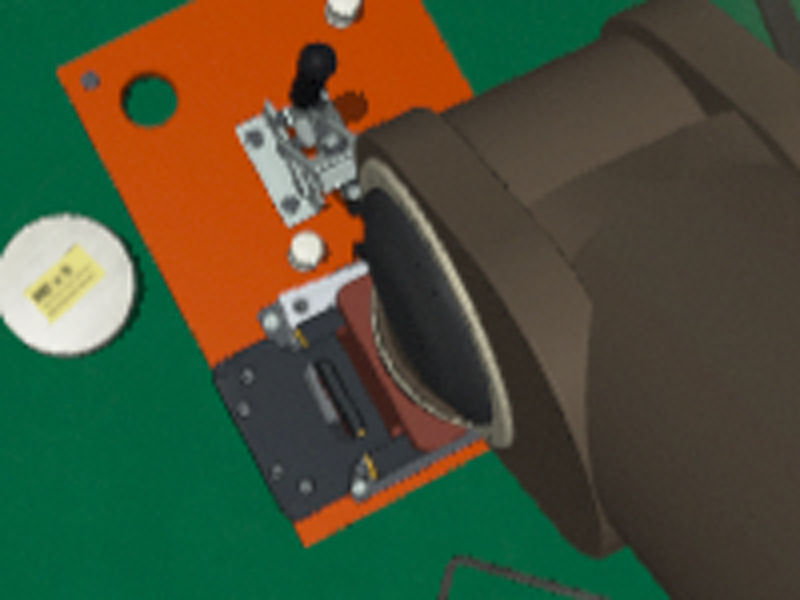

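```bash
python3 - <<'E'
from look import *
p,M,f=st(False)
d=np.load("s4.npz");K,T=d["K"],d["T"]
for b in(0,.01,.02,.025,.03,.035):
    r=[]
    for y in(.03,-.03):
        q=proj([p-M[:,0]*b+M[:,1]*y],K,T)[0]; r.append(((q-[260,200])*4).round().tolist())
    print(b,r)
E
```

```text
0 [[397.0, 580.0], [242.0, 518.0]]
0.01 [[398.0, 555.0], [242.0, 493.0]]
0.02 [[400.0, 530.0], [243.0, 468.0]]
0.025 [[400.0, 517.0], [243.0, 456.0]]
0.03 [[401.0, 504.0], [243.0, 443.0]]
0.035 [[402.0, 491.0], [243.0, 431.0]]
```

Request:
arm_command:
  steps:
    - {"translation":[0,0,2],"yaw":0}
    - {"translation":[0,0,3.4],"yaw":0}
    - {"translation":[1.5,0,3.4],"yaw":0}
    - {"translation":[2.8,0,3.4],"yaw":0}
    - {"translation":[2.8,0,3.4],"yaw":0}
    - {"translation":[2.8,0,2.7],"yaw":0}
    - {"translation":[2.8,0,2.3],"yaw":0}
    - {"translation":[2.8,0,2.0],"yaw":0}
    - {"translation":[2.8,0,1.7],"yaw":0}
    - {"translation":[2.8,0,1.4],"yaw":0}
    - {"translation":[2.8,0,1.4],"yaw":0}

```text
t: 6.48
tcp_pos: [0.4621, -0.0547, 0.006]
ee_rot: [0.086, 0.702, 0.086, -0.702]
ft_force: [-0.0, 0.2, 0.2]
gripper_width: 0.0456
```

```bash
python3 - <<'E'
from look import *
go((-85,9,5))
look("scene","s5",(200,260,150,200))
look("wrist","w5",(100,180,240,320))
E
```

```text
t 6.47 fix-mm [-93.6   9.2   6. ] F_world [-0.   0.2  0.2] width 0.0456
tool axes
 [[ 0.     0.    -1.   ]
 [ 0.242 -0.97  -0.   ]
 [-0.97  -0.242 -0.   ]] q7 -1.55
yaw options [-180.    0.]
(-85, 9, 5) -> [ 0.1   0.02 -0.86]
```

View pics/s5.png

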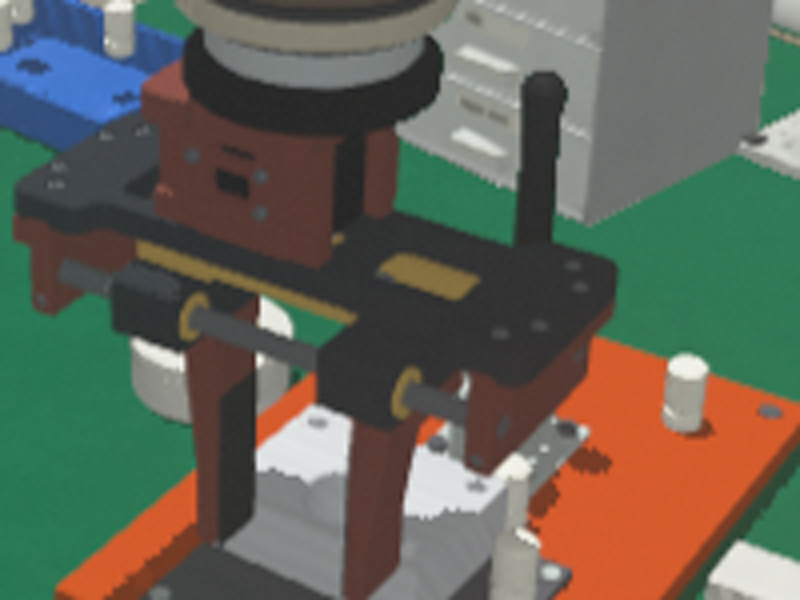

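View pics/w5.png

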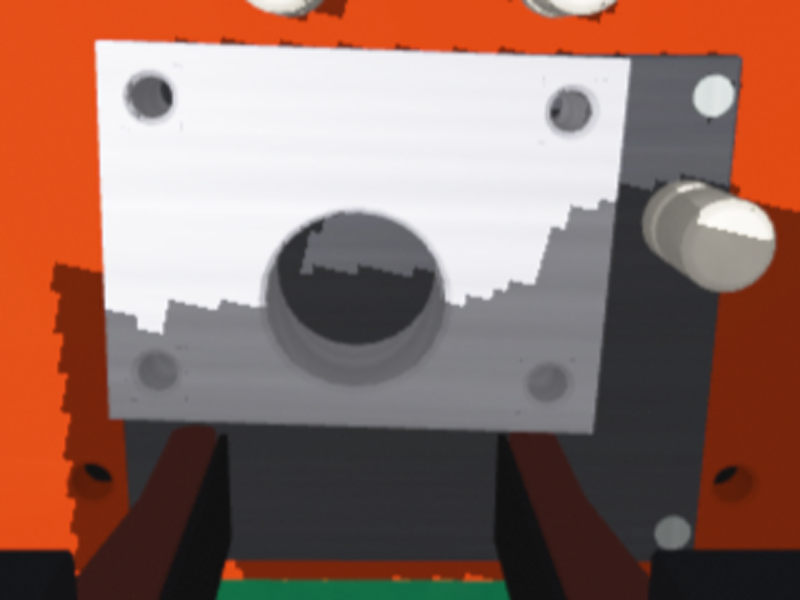

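Request:
arm_command:
  steps:
    - {"translation":[0.1,0,-0.2],"yaw":0}
    - {"translation":[0.1,0,-0.4],"yaw":0}
    - {"translation":[0.1,0,-0.55],"yaw":0}
    - {"translation":[0.1,0,-0.7],"yaw":0}
    - {"translation":[0.1,0,-0.8],"yaw":0}

```text
t: 7.2
tcp_pos: [0.4684, -0.0531, 0.0047]
ee_rot: [-0.086, -0.701, -0.086, 0.703]
ft_force: [-4.5, -0.7, 2.7]
gripper_width: 0.0454
```

```bash
python3 - <<'E'
from look import *
go((-85,9,5))
look("wrist","w6",(100,180,240,320))
E
```

```text
t 7.20 fix-mm [-87.1   9.3   4.7] F_world [-4.5 -0.7  2.7] width 0.0454
tool axes
 [[-0.002 -0.    -1.   ]
 [ 0.242 -0.97  -0.   ]
 [-0.97  -0.242  0.002]] q7 -1.55
yaw options [-180.    0.]
(-85, 9, 5) -> [-0.03  0.03 -0.21]
```

View pics/w6.png

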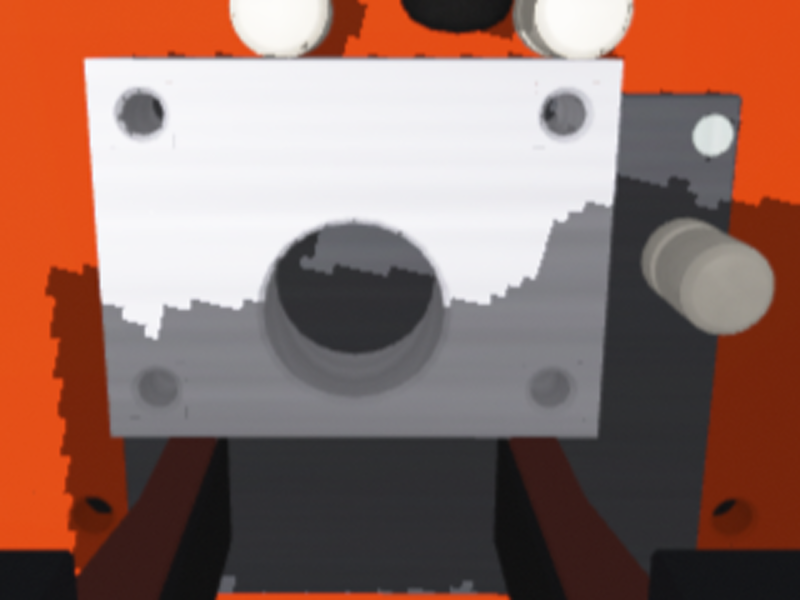

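Request:
arm_command:
  steps:
    - {"translation":[0,0,1.5],"yaw":0}
    - {"translation":[-5,0,2],"yaw":0}
    - {"translation":[-6,-3,2],"yaw":0}
    - {"translation":[-6,-6.1,1],"yaw":0}
    - {"translation":[-6,-6.1,-3.9],"yaw":0}
    - {"translation":[-6,-6.1,-3.9],"yaw":0}
    - {"translation":[-6,-6.1,-3.9],"yaw":0}
    - {"translation":[-2,-6.1,-3.9],"yaw":0}
    - {"translation":[-0.3,-6.1,-3.9],"yaw":0}
    - {"translation":[-0.3,-6.1,-3.9],"yaw":0}
    - {"translation":[-0.3,-6.1,-3.9],"yaw":0}
  grip: 0

```text
t: 8.62
tcp_pos: [0.4929, 0.0157, 0.0087]
ee_rot: [0.086, 0.702, 0.086, -0.702]
ft_force: [0.3, -0.3, 0.2]
gripper_width: 0.0009
```

```bash
python3 - <<'E'
from look import *
go((-47,53,8))
look("wrist","w7",(60,0,420,560))
look("scene","s7",(200,260,150,200))
E
```

```text
t 8.62 fix-mm [-46.7  70.1   8.7] F_world [ 0.3 -0.3  0.2] width 0.0009
tool axes
 [[ 0.001  0.    -1.   ]
 [ 0.242 -0.97   0.   ]
 [-0.97  -0.242 -0.001]] q7 -1.71
yaw options [-180.    0.]
(-47, 53, 8) -> [0.07 1.71 0.03]
```

View pics/w7.png

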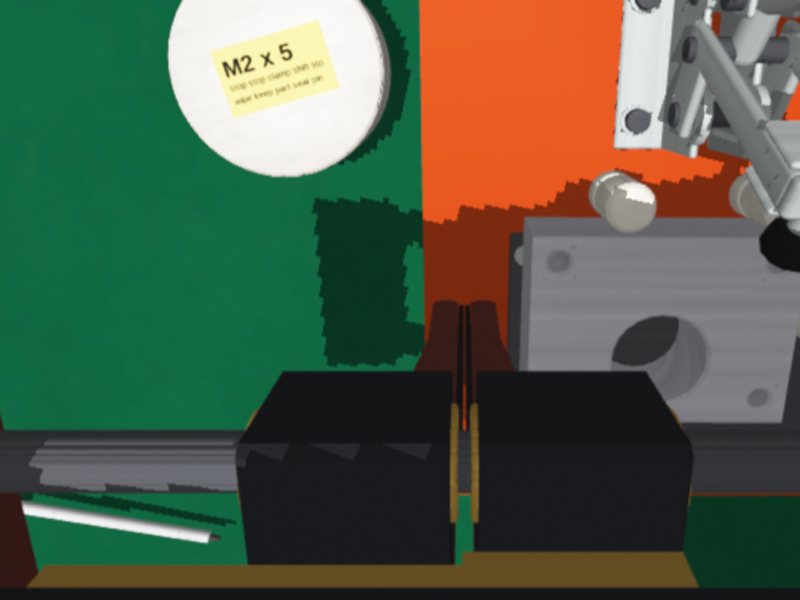

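View pics/s7.png

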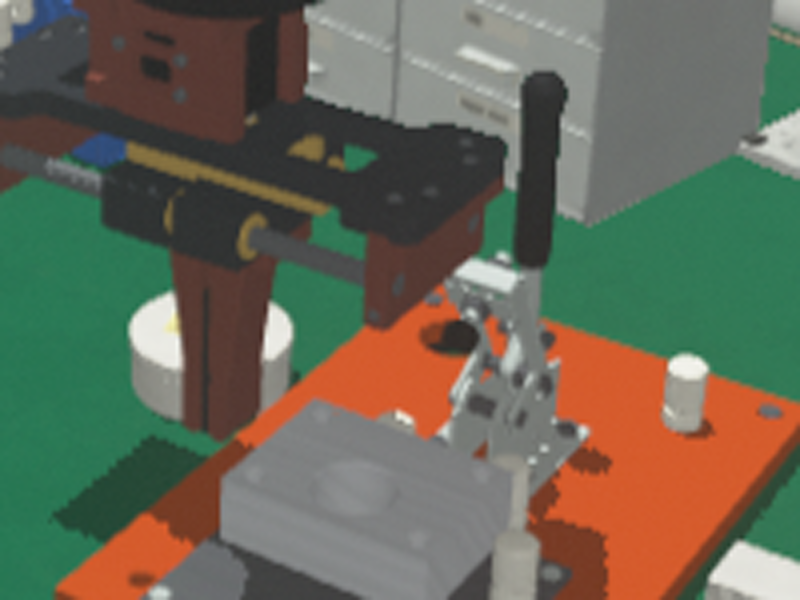

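```bash
python3 - <<'E'
from look import *
p,M,f=st(False)
d=np.load("s7.npz");K,T=d["K"],d["T"]
for b in(.095,.105,.115,.125):
    print(b,[((proj([p-M[:,0]*b+M[:,1]*.089-M[:,2]*j],K,T)[0]-[260,200])*4).round().tolist() for j in(-.0375,-.02,0,.02,.0375)])
d=np.load("w7.npz");K,T=d["K"],d["T"]
print(T[:3,3], "armend", proj(w(F,[[-.011,0,.094],[-.011,0,.108],[-.025,0,.086]]),K,T).round())
E
```

```text
0.095 [[395.0, 403.0], [423.0, 377.0], [454.0, 349.0], [483.0, 322.0], [507.0, 300.0]]
0.105 [[397.0, 375.0], [425.0, 350.0], [455.0, 322.0], [485.0, 296.0], [509.0, 274.0]]
0.115 [[398.0, 347.0], [426.0, 323.0], [457.0, 295.0], [487.0, 269.0], [511.0, 247.0]]
0.125 [[400.0, 319.0], [428.0, 295.0], [459.0, 268.0], [489.0, 242.0], [513.0, 221.0]]
[0.56517224 0.03489143 0.20536133] armend [[572. 258.]
 [604. 276.]
 [550. 292.]]
```

Request:
arm_command:
  steps:
    - {"translation":[0.1,0.4,0],"yaw":0}
    - {"translation":[0.1,0.6,0],"yaw":0}
    - {"translation":[0.1,0.8,0],"yaw":0}
    - {"translation":[0.1,1.0,0],"yaw":0}
    - {"translation":[0.1,1.2,0],"yaw":0}
    - {"translation":[0.1,1.35,0],"yaw":0}
    - {"translation":[0.1,1.5,0],"yaw":0}

```text
t: 9.6
tcp_pos: [0.4961, 0.0012, 0.0069]
ee_rot: [-0.086, -0.702, -0.086, 0.702]
ft_force: [0.4, 0.1, -0.5]
gripper_width: 0.0005
```

```bash
python3 - <<'E'
from look import *
go((-47,53.5,8))
look("wrist","w8",(60,80,420,560))
E
```

```text
t 9.60 fix-mm [-47.1  55.3   6.9] F_world [ 0.4  0.1 -0.5] width 0.0005
tool axes
 [[-0.     0.    -1.   ]
 [ 0.243 -0.97  -0.   ]
 [-0.97  -0.243  0.   ]] q7 -1.68
yaw options [-180.    0.]
(-47, 53.5, 8) -> [-0.11  0.18 -0.01]
```

View pics/w8.png

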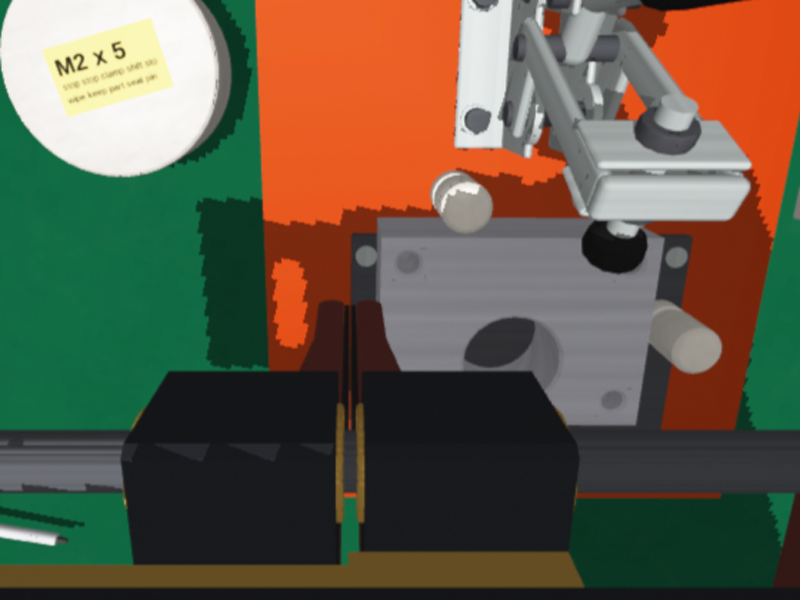

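Request:
arm_command:
  steps:
    - {"translation":[0,0.1,0],"yaw":0}
    - {"translation":[0,0.2,0],"yaw":0}
    - {"translation":[0,0.3,0],"yaw":0}

```text
t: 10.02
tcp_pos: [0.4969, -0.0018, 0.0069]
ee_rot: [-0.086, -0.702, -0.086, 0.702]
ft_force: [0.3, 0.6, -0.4]
gripper_width: 0.0007
```

```bash
python3 - <<'E'
from look import *
go((-47,53.5,8))
look("wrist","w9",(60,80,420,560))
E
```

```text
t 10.03 fix-mm [-47.1  52.1   6.9] F_world [ 0.3  0.6 -0.4] width 0.0007
tool axes
 [[-0.    -0.    -1.   ]
 [ 0.242 -0.97   0.   ]
 [-0.97  -0.242  0.   ]] q7 -1.67
yaw options [-180.    0.]
(-47, 53.5, 8) -> [-0.11 -0.14 -0.01]
```

View pics/w9.png

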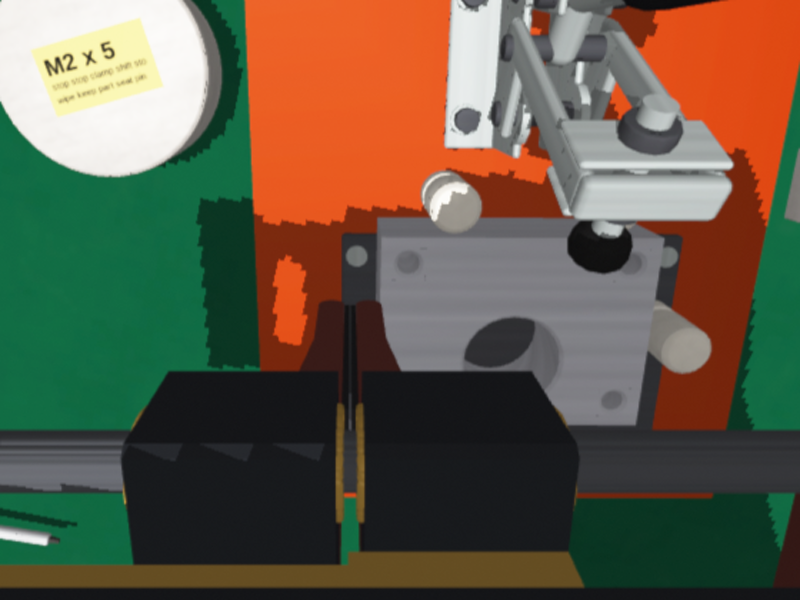

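Request:
arm_command:
  steps:
    - {"translation":[0,0.1,0],"yaw":0}
    - {"translation":[0,0.2,0],"yaw":0}

```text
t: 10.32
tcp_pos: [0.4974, -0.0038, 0.0069]
ee_rot: [-0.086, -0.702, -0.086, 0.702]
ft_force: [-0.4, 1.0, -0.3]
gripper_width: 0.0003
```

Request:
arm_command:
  steps:
    - {"translation":[0,0.1,0],"yaw":0}
    - {"translation":[0,0.1,0],"yaw":0}

```text
t: 10.58
tcp_pos: [0.4977, -0.0048, 0.0069]
ee_rot: [-0.086, -0.702, -0.086, 0.702]
ft_force: [-0.4, 1.1, 0.0]
gripper_width: 0.0003
```

Request:
arm_command:
  steps:
    - {"translation":[0,0.1,0],"yaw":0}
    - {"translation":[0,0.2,0],"yaw":0}

```text
t: 10.82
tcp_pos: [0.498, -0.0064, 0.0069]
ee_rot: [-0.086, -0.702, -0.087, 0.702]
ft_force: [-2.0, 3.9, -0.3]
gripper_width: 0.0002
```

```bash
python3 - <<'E'
from look import *
go((-47,53.5,8))
look("wrist","w10",(60,80,420,560))
look("scene","s10",(220,290,120,160))
E
```

```text
t 10.82 fix-mm [-47.1  47.5   6.9] F_world [-2.   3.9 -0.3] width 0.0002
tool axes
 [[-0.     0.    -1.   ]
 [ 0.243 -0.97  -0.   ]
 [-0.97  -0.243  0.   ]] q7 -1.66
yaw options [-180.    0.]
(-47, 53.5, 8) -> [-0.11 -0.6  -0.01]
```

View pics/w10.png

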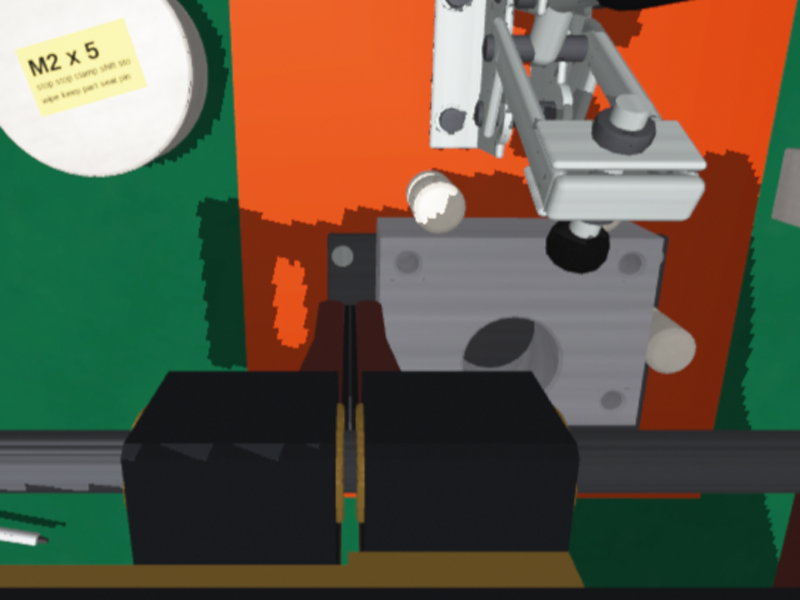

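View pics/s10.png

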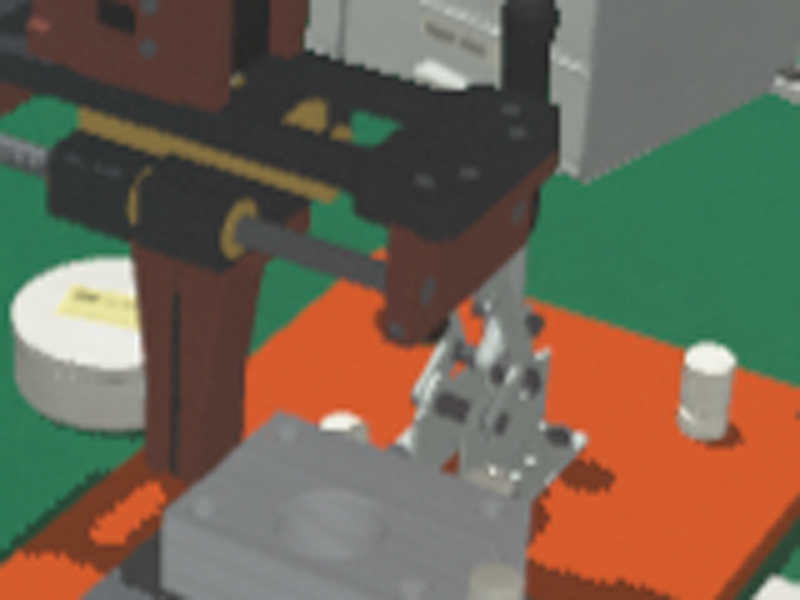

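Request:
arm_command:
  steps:
    - {"translation":[0,-1,0],"yaw":0}
    - {"translation":[-4,-1.5,1],"yaw":0}
    - {"translation":[-6,-1,5],"yaw":0}
    - {"translation":[-6,2,6.5],"yaw":0}

```text
t: 11.42
tcp_pos: [0.4392, -0.0409, 0.0684]
ee_rot: [0.088, 0.702, 0.087, -0.701]
ft_force: [1.5, -0.7, -0.2]
gripper_width: 0.0005
```

Request:
arm_command:
  steps:
    - {"translation":[0,2.7,0],"yaw":0}
    - {"translation":[0,2.7,0],"yaw":0}
    - {"translation":[3,2.7,0],"yaw":0}
    - {"translation":[6.1,2.7,0],"yaw":0}
    - {"translation":[6.1,2.7,-0.8],"yaw":0}
    - {"translation":[6.1,2.7,-1.6],"yaw":0}
    - {"translation":[6.1,2.7,-2],"yaw":0}
    - {"translation":[6.1,2.7,-2.2],"yaw":0}
    - {"translation":[6.1,2.7,-2.4],"yaw":0}
    - {"translation":[6.1,2.7,-2.4],"yaw":0}
  grip: 0.52

```text
t: 12.68
tcp_pos: [0.4699, -0.0622, 0.0061]
ee_rot: [0.086, 0.702, 0.086, -0.702]
ft_force: [-0.2, -0.0, -0.8]
gripper_width: 0.0456
```

```bash
python3 - <<'E'
from look import *
go((-87,0,5))
look("wrist","w11",(100,180,240,320))
E
```

```text
t 12.68 fix-mm [-87.9   0.1   6.1] F_world [-0.2 -0.  -0.8] width 0.0456
tool axes
 [[ 0.    -0.    -1.   ]
 [ 0.242 -0.97   0.   ]
 [-0.97  -0.242 -0.   ]] q7 -1.54
yaw options [-180.    0.]
(-87, 0, 5) -> [ 0.11  0.01 -0.09]
```

View pics/w11.png

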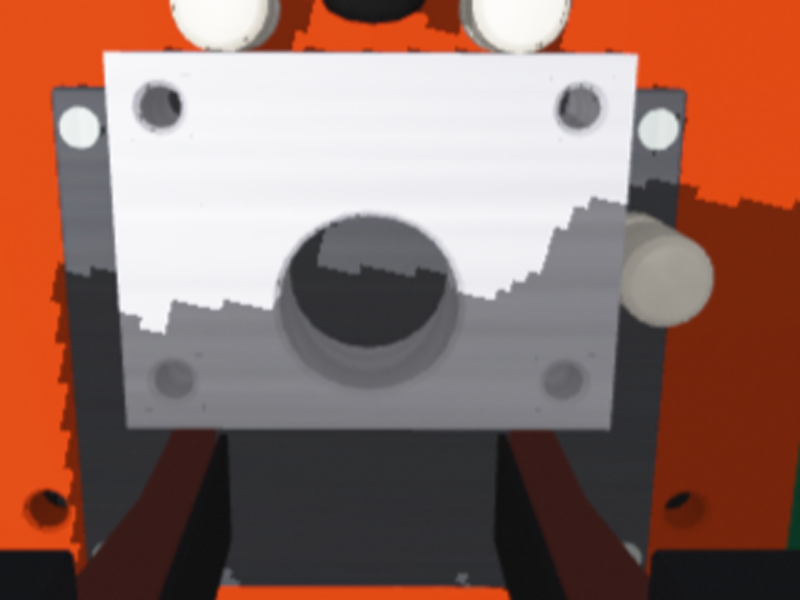

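Request:
arm_command:
  steps:
    - {"translation":[0.1,0,-0.1],"yaw":0}
    - {"translation":[0.1,0,-0.2],"yaw":0}
    - {"translation":[0.1,0,-0.25],"yaw":0}
    - {"translation":[0.1,0,-0.25],"yaw":0}

```text
t: 13.22
tcp_pos: [0.4706, -0.062, 0.0046]
ee_rot: [-0.086, -0.701, -0.086, 0.703]
ft_force: [-4.7, -1.2, 2.3]
gripper_width: 0.0459
```

```bash
python3 - <<'E'
from look import *
go((-87,0,5))
look("wrist","w12",(100,180,240,320))
E
```

```text
t 13.22 fix-mm [-87.1   0.1   4.6] F_world [-4.7 -1.2  2.3] width 0.0459
tool axes
 [[-0.003 -0.001 -1.   ]
 [ 0.242 -0.97  -0.   ]
 [-0.97  -0.242  0.003]] q7 -1.54
yaw options [180.  -0.]
(-87, 0, 5) -> [-0.04  0.01 -0.01]
```

View pics/w12.png

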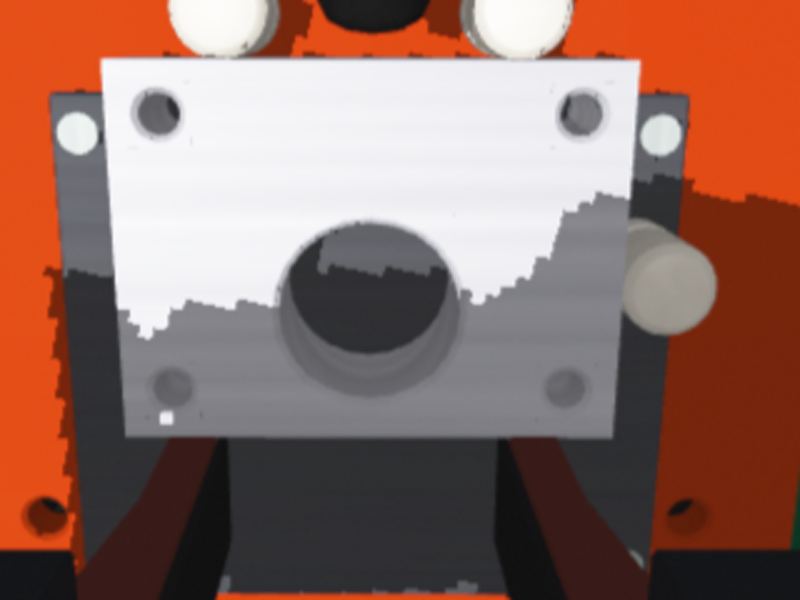

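Request:
arm_command:
  steps:
    - {"translation":[0,0,1.5],"yaw":0}
    - {"translation":[-4,0,3],"yaw":0}
    - {"translation":[-10,0,3],"yaw":0}

```text
t: 13.65
tcp_pos: [0.4404, -0.069, 0.1047]
ee_rot: [-0.086, -0.701, -0.087, 0.703]
ft_force: [1.8, -0.5, 0.1]
gripper_width: 0.0455
```

Request:
arm_command:
  steps:
    - {"translation":[-3,0,0],"yaw":0}
    - {"translation":[-3,0,-5],"yaw":0}
    - {"translation":[-2,0,-10],"yaw":0}
    - {"translation":[-1.5,0,-12.5],"yaw":0}
    - {"translation":[-1.5,0,-12.5],"yaw":0}
    - {"translation":[-1.5,0,-12.5],"yaw":0}
  grip: 0

```text
t: 14.4
tcp_pos: [0.5632, -0.0388, 0.1198]
ee_rot: [-0.086, -0.702, -0.086, 0.702]
ft_force: [-0.5, 0.2, -0.5]
gripper_width: 0.0002
```

```bash
python3 - <<'E'
from look import *
_,M,f=st()
look("wrist","w13")
look("scene","s13",(140,260,200,266))
look("top","t13",(120,240,200,266))
E
```

```text
t 14.40 fix-mm [  8.3   0.2 119.8] F_world [-0.5  0.2 -0.5] width 0.0002
tool axes
 [[-0.001 -0.    -1.   ]
 [ 0.242 -0.97   0.   ]
 [-0.97  -0.242  0.001]] q7 -1.52
```

View pics/w13.png

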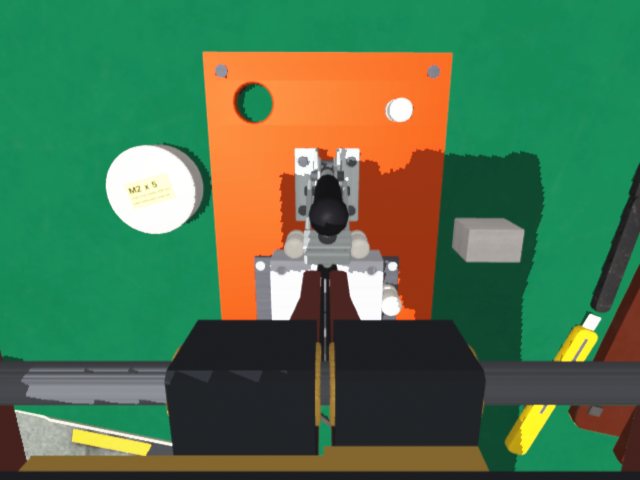

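View pics/s13.png

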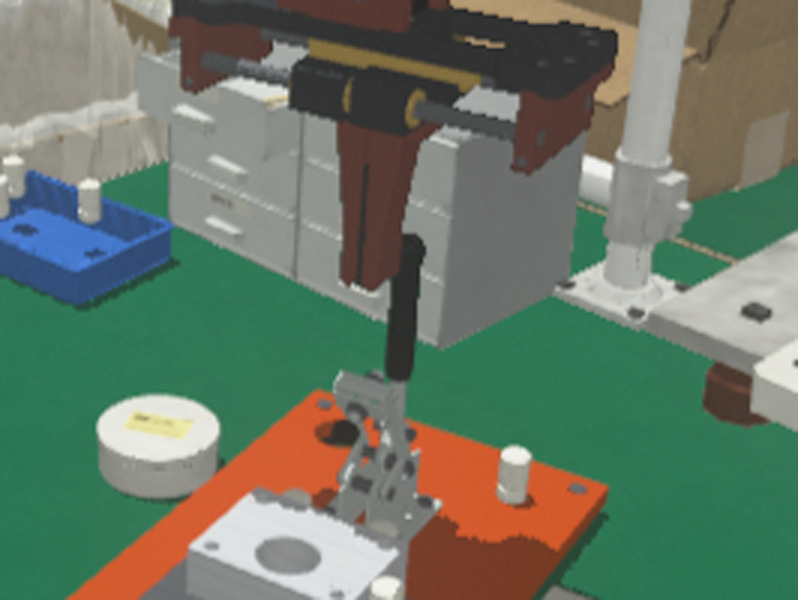

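```bash
python3 - <<'E'
import numpy as np
for k in np.linspace(0,1,12):
    c=np.array([36,49])*(1-k)+np.array([21,60])*k
    th=np.radians(5+88*k); H=c+102*np.array([np.sin(th),np.cos(th)])
    ph=np.radians(90*k)
    P=H+7*np.array([-np.cos(ph),np.sin(ph)])
    tcp=np.array([P[0]-10,P[1]-28])
    print(round(k,2),H.round(),"tcp",tcp.round(1),"move x_tool %.1f z_tool %.1f"%((119.8-tcp[1])/10,-(tcp[0]-8.5)/10))
E
```

```text
0.0 [ 45. 151.] tcp [ 27.9 122.6] move x_tool -0.3 z_tool -1.9
0.09 [ 58. 149.] tcp [ 40.7 122.4] move x_tool -0.3 z_tool -3.2
0.18 [ 70. 146.] tcp [ 53.1 120.2] move x_tool -0.0 z_tool -4.5
0.27 [ 81. 141.] tcp [ 65.  116.1] move x_tool 0.4 z_tool -5.6
0.36 [ 92. 134.] tcp [ 76.  110.2] move x_tool 1.0 z_tool -6.8
0.45 [101. 126.] tcp [ 86.  102.7] move x_tool 1.7 z_tool -7.8
0.55 [109. 116.] tcp [94.7 93.7] move x_tool 2.6 z_tool -8.6
0.64 [116. 105.] tcp [101.9  83.3] move x_tool 3.6 z_tool -9.3
0.73 [120.  94.] tcp [107.4  71.9] move x_tool 4.8 z_tool -9.9
0.82 [123.  81.] tcp [111.1  59.7] move x_tool 6.0 z_tool -10.3
0.91 [124.  68.] tcp [113.   46.8] move x_tool 7.3 z_tool -10.4
1.0 [123.  55.] tcp [112.9  33.7] move x_tool 8.6 z_tool -10.4
```

```bash
python3 - <<'E'
from h import *
d=load("top0");K,T=d["K"],d["T"]
F=np.array([.5552,-.0410,.2445])
for uv in((278,160),(272,80),(298,100)):
  for z in(0.0,.1,.15):
    r=T[:3,:3]@np.array([(uv[0]-K[2])/K[0],(uv[1]-K[3])/K[1],1]); p=T[:3,3]+r*(z-T[2,3])/r[2]
    c,s=np.cos(F[2]),np.sin(F[2]); q=p[:2]-F[:2]; print(uv,z,p.round(3),"fix",(c*q[0]+s*q[1]).round(3),(-s*q[0]+c*q[1]).round(3))
E
```

```text
(278, 160) 0.0 [0.78  0.074 0.   ] fix 0.246 0.057
(278, 160) 0.1 [0.742 0.075 0.1  ] fix 0.209 0.067
(278, 160) 0.15 [0.722 0.075 0.15 ] fix 0.19 0.072
(272, 80) 0.0 [0.952 0.048 0.   ] fix 0.406 -0.009
(272, 80) 0.1 [0.895 0.052 0.1  ] fix 0.352 0.008
(272, 80) 0.15 [0.866 0.053 0.15 ] fix 0.324 0.016
(298, 100) 0.0 [0.896 0.007 0.   ] fix 0.342 -0.036
(298, 100) 0.1 [0.845 0.014 0.1  ] fix 0.295 -0.016
(298, 100) 0.15 [0.819 0.018 0.15 ] fix 0.271 -0.006
```

Request:
arm_command:
  steps:
    - {"translation":[-0.2,0,-1.2],"yaw":0}
    - {"translation":[-0.3,0,-2],"yaw":0}
    - {"translation":[-0.3,0,-2.6],"yaw":0}
    - {"translation":[-0.3,0,-3.2],"yaw":0}
    - {"translation":[-0.2,0,-3.9],"yaw":0}
    - {"translation":[0,0,-4.5],"yaw":0}
    - {"translation":[0.4,0,-5.6],"yaw":0}

```text
t: 15.42
tcp_pos: [0.6192, -0.0249, 0.1159]
ee_rot: [0.086, 0.702, 0.086, -0.702]
ft_force: [0.9, -0.0, 0.8]
gripper_width: 0.0008
```

```bash
python3 - <<'E'
from look import *
st()
look("scene","s14",(140,260,200,266))
E
```

```text
t 15.43 fix-mm [ 66.    0.2 115.9] F_world [ 0.9 -0.   0.8] width 0.0008
tool axes
 [[ 0.    -0.    -1.   ]
 [ 0.242 -0.97   0.   ]
 [-0.97  -0.242 -0.   ]] q7 -1.55
```

View pics/s14.png

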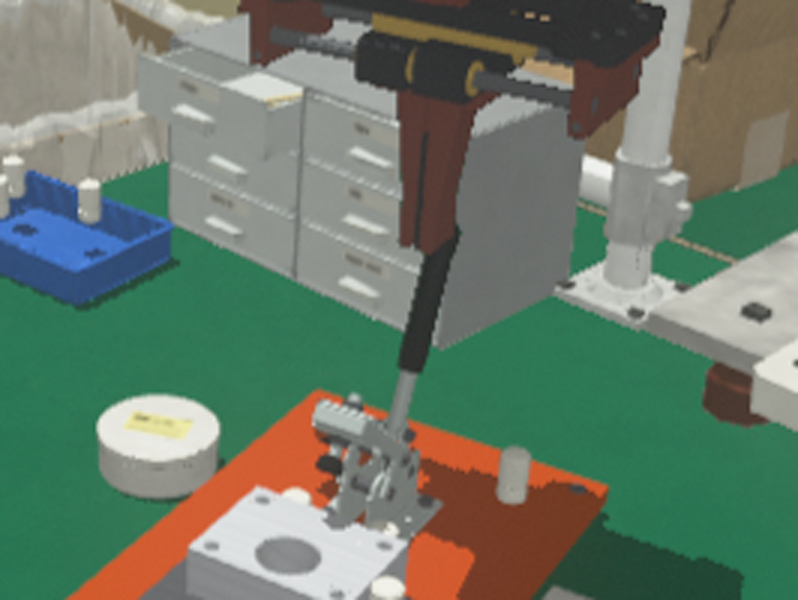

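Request:
arm_command:
  steps:
    - {"translation":[0.6,0,-1.2],"yaw":0}
    - {"translation":[1.3,0,-2.2],"yaw":0}
    - {"translation":[2.2,0,-3.0],"yaw":0}
    - {"translation":[3.2,0,-3.7],"yaw":0}
    - {"translation":[3.8,0,-4],"yaw":0}
    - {"translation":[4.4,0,-4.3],"yaw":0}
    - {"translation":[4.4,0,-4.3],"yaw":0}

```text
t: 16.35
tcp_pos: [0.6602, -0.0144, 0.0715]
ee_rot: [-0.086, -0.702, -0.086, 0.702]
ft_force: [-0.3, -0.3, 1.5]
gripper_width: 0.0005
```

```bash
python3 - <<'E'
from look import *
st()
look("scene","s15",(140,260,200,266))
E
```

```text
t 16.35 fix-mm [108.3   0.3  71.5] F_world [-0.3 -0.3  1.5] width 0.0005
tool axes
 [[-0.001  0.    -1.   ]
 [ 0.243 -0.97  -0.   ]
 [-0.97  -0.243  0.001]] q7 -1.58
```

View pics/s15.png

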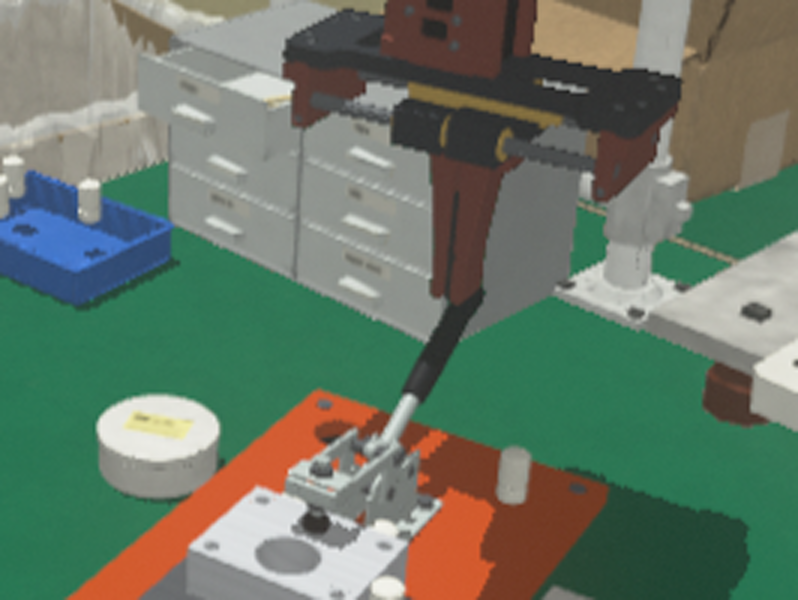

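Request:
arm_command:
  steps:
    - {"translation":[0.6,0,-0.2],"yaw":0}
    - {"translation":[1.2,0,-0.4],"yaw":0}
    - {"translation":[1.8,0,-0.45],"yaw":0}
    - {"translation":[2.2,0,-0.5],"yaw":0}
    - {"translation":[2.5,0,-0.5],"yaw":0}

```text
t: 17.02
tcp_pos: [0.6652, -0.0133, 0.0465]
ee_rot: [-0.086, -0.702, -0.086, 0.702]
ft_force: [0.2, 0.1, 0.8]
gripper_width: 0.0001
```

Request:
arm_command:
  steps:
    - {"translation":[0.3,0,0],"yaw":0}
    - {"translation":[0.6,0,0],"yaw":0}

```text
t: 17.27
tcp_pos: [0.665, -0.0134, 0.0406]
ee_rot: [-0.086, -0.702, -0.086, 0.702]
ft_force: [-0.1, 0.2, -0.3]
gripper_width: 0.0004
```

Request:
arm_command:
  steps:
    - {"translation":[0.3,0,0],"yaw":0}
    - {"translation":[0.5,0,0],"yaw":0}

```text
t: 17.52
tcp_pos: [0.6651, -0.0134, 0.0357]
ee_rot: [-0.086, -0.702, -0.086, 0.702]
ft_force: [-0.3, -0.0, 0.4]
gripper_width: 0.0005
```

```bash
python3 - <<'E'
from look import *
st()
look("scene","s16",(140,260,200,266))
E
```

```text
t 17.52 fix-mm [113.3   0.2  35.7] F_world [-0.3 -0.   0.4] width 0.0005
tool axes
 [[-0.    -0.    -1.   ]
 [ 0.242 -0.97   0.   ]
 [-0.97  -0.242  0.   ]] q7 -1.6
```

View pics/s16.png

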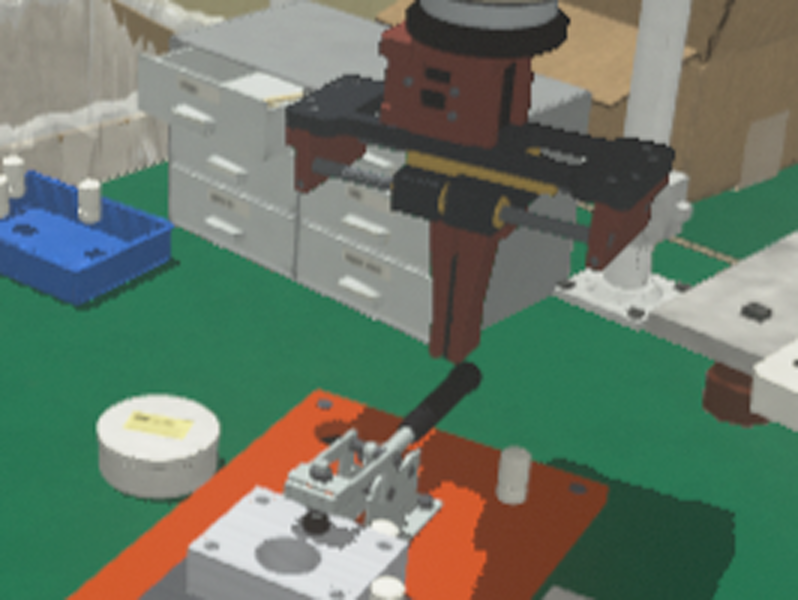

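```bash
python3 - <<'E'
from look import *
d=np.load("s16.npz");K,T=d["K"],d["T"]
for q in ([.123,0,.055],[.137,0,.055],[.124,0,.068],[.019,0,.042],[.045,0,.055]):
    print(q,((proj(w(F,[q]),K,T)[0]-[260,140])*3).round())
look("wrist","w16")
E
```

```text
[0.123, 0, 0.055] [459. 368.]
[0.137, 0, 0.055] [470. 357.]
[0.124, 0, 0.068] [462. 345.]
[0.019, 0, 0.042] [363. 480.]
[0.045, 0, 0.055] [390. 433.]
```

View pics/w16.png

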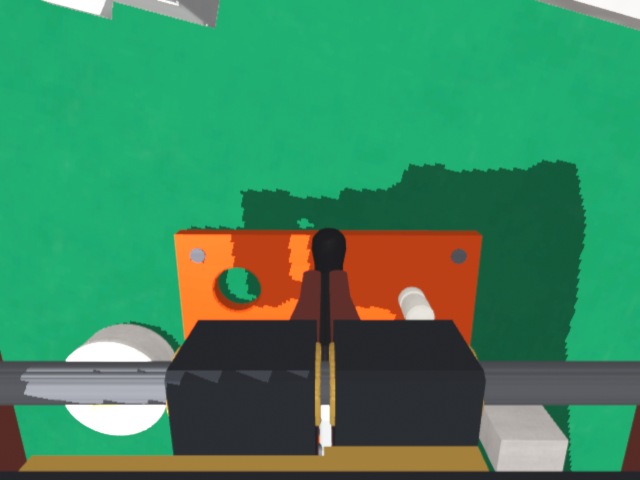

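Request:
arm_command:
  steps:
    - {"translation":[0.2,0,0],"yaw":0}
    - {"translation":[0.3,0,0],"yaw":0}

```text
t: 17.88
tcp_pos: [0.6652, -0.0133, 0.0329]
ee_rot: [0.086, 0.702, 0.086, -0.702]
ft_force: [0.3, -1.5, -0.1]
gripper_width: 0.0003
```

Request:
arm_command:
  steps:
    - {"translation":[0.2,0,0],"yaw":0}
    - {"translation":[0.2,0,0],"yaw":0}

```text
t: 18.12
tcp_pos: [0.6651, -0.0133, 0.0307]
ee_rot: [-0.086, -0.702, -0.086, 0.702]
ft_force: [-1.0, -0.0, 0.8]
gripper_width: 0.0004
```

Request:
arm_command:
  steps:
    - {"translation":[0.15,0,0],"yaw":0}
    - {"translation":[0.2,0,0],"yaw":0}

```text
t: 18.38
tcp_pos: [0.6652, -0.0133, 0.0289]
ee_rot: [-0.086, -0.702, -0.086, 0.702]
ft_force: [0.2, -0.1, -0.1]
gripper_width: 0.0007
```

Request:
arm_command:
  steps:
    - {"translation":[0.15,0,0],"yaw":0}
    - {"translation":[0.2,0,0],"yaw":0}

```text
t: 18.62
tcp_pos: [0.6652, -0.0133, 0.0268]
ee_rot: [-0.086, -0.702, -0.086, 0.702]
ft_force: [0.4, 0.1, 0.1]
gripper_width: 0.0005
```

```bash
python3 - <<'E'
from look import *
st()
look("scene","s17",(200,320,120,160))
E
```

```text
t 18.62 fix-mm [113.4   0.2  26.8] F_world [0.4 0.1 0.1] width 0.0005
tool axes
 [[-0.    -0.    -1.   ]
 [ 0.242 -0.97  -0.   ]
 [-0.97  -0.242  0.   ]] q7 -1.6
```

View pics/s17.png

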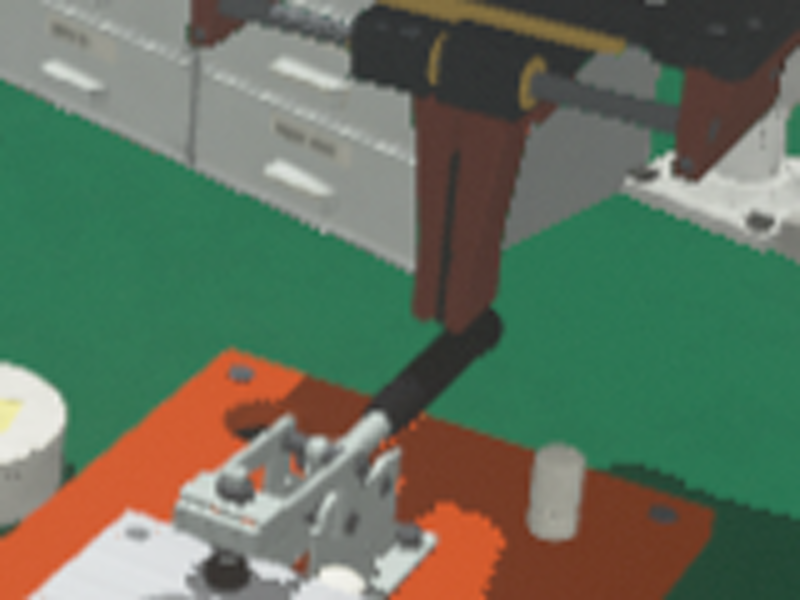

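Request:
arm_command:
  steps:
    - {"translation":[0.15,0,0],"yaw":0}
    - {"translation":[0.3,0,0],"yaw":0}

```text
t: 18.92
tcp_pos: [0.6653, -0.0133, 0.0239]
ee_rot: [0.086, 0.702, 0.086, -0.702]
ft_force: [0.5, -0.1, -0.2]
gripper_width: 0.0005
```

Request:
arm_command:
  steps:
    - {"translation":[0.1,0,0],"yaw":0}
    - {"translation":[0.2,0,0],"yaw":0}

```text
t: 19.18
tcp_pos: [0.6653, -0.0133, 0.0219]
ee_rot: [0.086, 0.702, 0.086, -0.702]
ft_force: [0.7, 0.3, -0.3]
gripper_width: 0.0004
```

```bash
python3 - <<'E'
from look import *
st()
look("scene","s18",(200,320,120,160))
E
```

```text
t 19.18 fix-mm [113.5   0.2  21.9] F_world [ 0.7  0.3 -0.3] width 0.0004
tool axes
 [[ 0.    -0.    -1.   ]
 [ 0.242 -0.97   0.   ]
 [-0.97  -0.242 -0.   ]] q7 -1.61
```

View pics/s18.png

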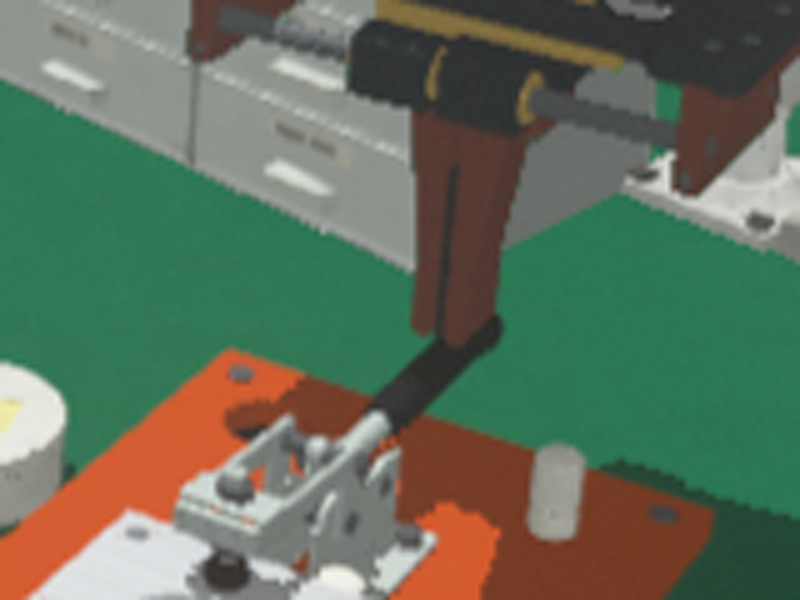

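```bash
python3 - <<'E'
from look import *
p,M,f=st(False)
d=np.load("s18.npz");K,T=d["K"],d["T"]
for b in(0.02,.025,.03,.035,.04,.045):
    print(b,((proj([p-M[:,0]*b],K,T)[0]-[320,200])*5).round())
for q in ([.123,0,.055],[.137,0,.055],[.123,0,.062],[.103,0,.062],[.113,0,.05]):
    print(q,((proj(w(F,[q]),K,T)[0]-[320,200])*5).round())
look("wrist","w18",(150,220,180,240))
E
```

```text
0.02 [447. 363.]
0.025 [448. 349.]
0.03 [449. 335.]
0.035 [451. 321.]
0.04 [452. 307.]
0.045 [454. 293.]
[0.123, 0, 0.055] [464. 313.]
[0.137, 0, 0.055] [483. 295.]
[0.123, 0, 0.062] [466. 294.]
[0.103, 0, 0.062] [438. 320.]
[0.113, 0, 0.05] [449. 340.]
```

View pics/w18.png

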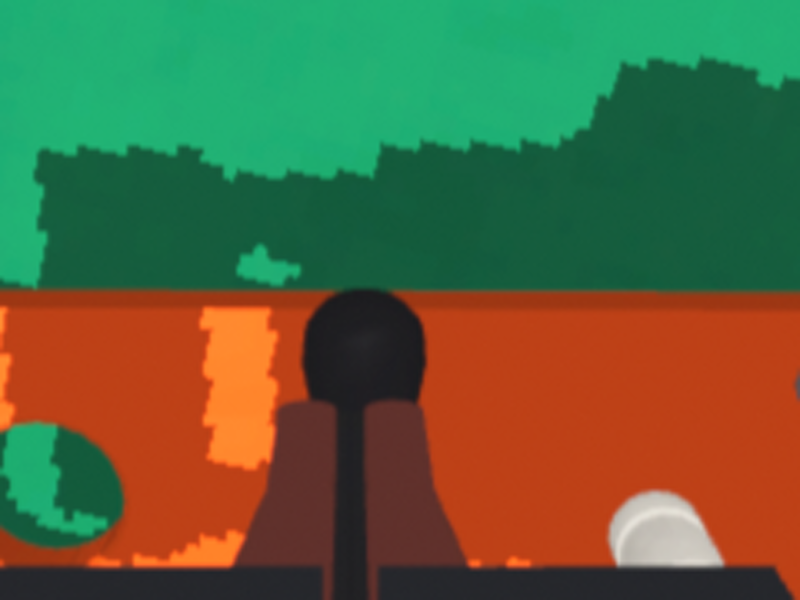

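```bash
python3 - <<'E'
from look import *
d=np.load("s18.npz");K,T=d["K"],d["T"]
im=cv2.resize(d["img"][190:340,300:500,::-1],None,fx=4,fy=4,interpolation=cv2.INTER_CUBIC)
def dot(q,c):
    u=(proj(w(F,[q]),K,T)[0]-[300,190])*4+1.5; cv2.circle(im,tuple(int(v) for v in u),3,c,-1)
for q in([.125,.085,.016],[.125,-.085,.016],[-.0075,-.023,.045],[-.05,-.0475,.045],[-.0075,.023,.045]): dot(q,(0,255,0))
for q in([.123,0,.055],[.137,0,.055],[.061,0,.055]): dot(q,(255,0,255))
for q in([-.015,.04,.045],[-.015,-.04,.045],[-.075,.04,.045],[-.075,-.04,.045]): dot(q,(255,0,0))
cv2.imwrite("pics/s18o.png",im)
E
```

View pics/s18o.png

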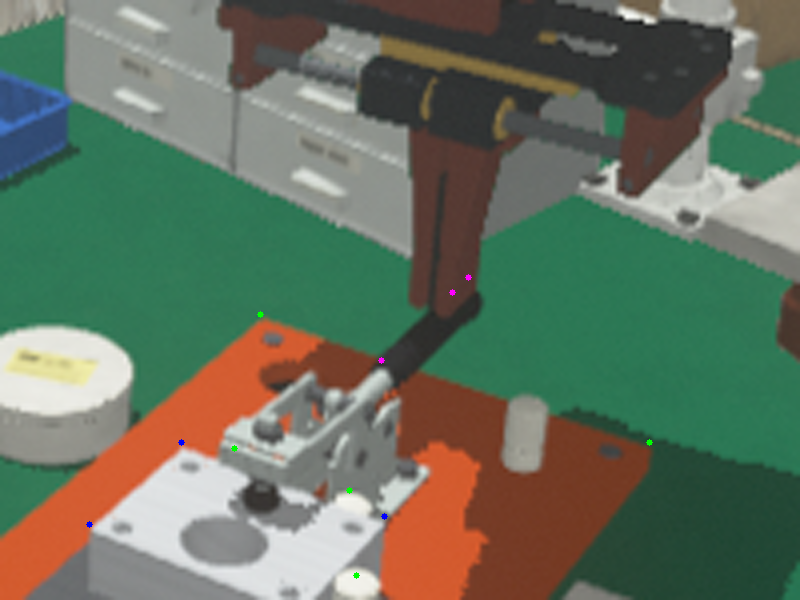

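Request:
arm_command:
  steps:
    - {"translation":[0.1,0,0],"yaw":0}
    - {"translation":[0.2,0,0],"yaw":0}

```text
t: 19.52
tcp_pos: [0.6654, -0.0133, 0.0202]
ee_rot: [0.086, 0.702, 0.086, -0.702]
ft_force: [-0.7, -0.7, 2.2]
gripper_width: 0.0006
```

Request:
arm_command:
  steps:
    - {"translation":[0.1,0,0],"yaw":0}
    - {"translation":[0.2,0,0],"yaw":0}

```text
t: 19.77
tcp_pos: [0.6655, -0.0132, 0.0184]
ee_rot: [0.086, 0.702, 0.086, -0.702]
ft_force: [-1.3, -0.7, 6.1]
gripper_width: 0.0007
```

Request:
arm_command:
  steps:
    - {"translation":[-3,0,0],"yaw":0}
    - {"translation":[-9,0,0],"yaw":0}
    - {"translation":[-15,0,0],"yaw":0}
    - {"translation":[-18,5,3],"yaw":0}
    - {"translation":[-18,10,6],"yaw":0}
    - {"translation":[-18,15,10],"yaw":0}
    - {"translation":[-18,20,14],"yaw":0}
    - {"translation":[-18,25,18],"yaw":0}
    - {"translation":[-18,28,20],"yaw":0}
    - {"translation":[-18,28,20],"yaw":0}
    - {"translation":[-18,28,20],"yaw":0}

```text
t: 21.15
tcp_pos: [0.5394, -0.3324, 0.1977]
ee_rot: [0.086, 0.702, 0.087, -0.702]
ft_force: [0.8, 0.8, 0.0]
gripper_width: 0.0005
```

```bash
python3 - <<'E'
from look import *
st()
look("scene","s20",(190,260,165,220))
look("top","t20",(160,270,150,200))
for n in("scene","top"):
    d=manip.cut_out(n,"housing"); print(n,[round(x["score"],2) for x in d])
    z=dict(np.load(("s20" if n=="scene" else "t20")+".npz"))
    if d: z["housing"]=d[0]["mask"]
    f=manip.cut_out(n,"fixture"); 
    if f: z["fixture"]=f[0]["mask"]
    np.savez(("s20" if n=="scene" else "t20")+".npz",**z)
E
```

```text
t 21.15 fix-mm [ -85.8 -279.   197.7] F_world [0.8 0.8 0. ] width 0.0005
tool axes
 [[ 0.     0.001 -1.   ]
 [ 0.243 -0.97  -0.001]
 [-0.97  -0.243 -0.   ]] q7 -0.98
scene [0.75]
top [0.39]
```

View pics/s20.png

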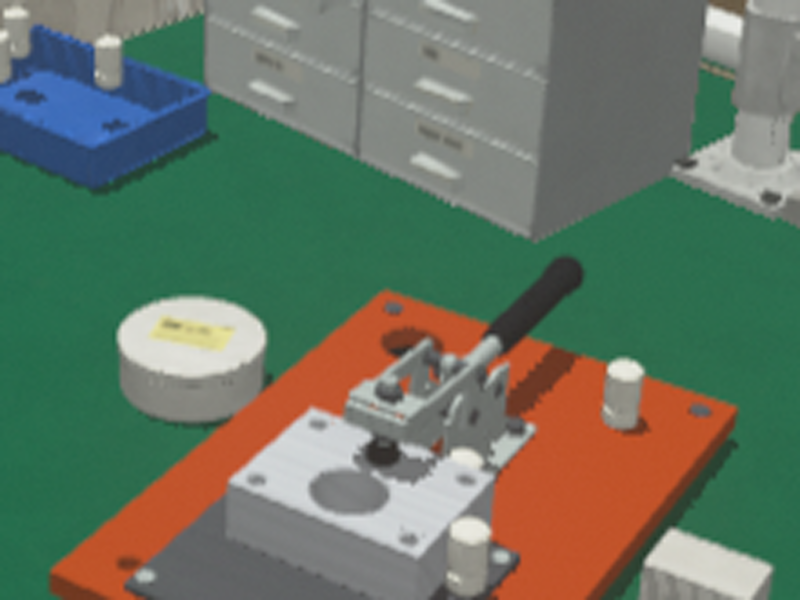

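View pics/t20.png

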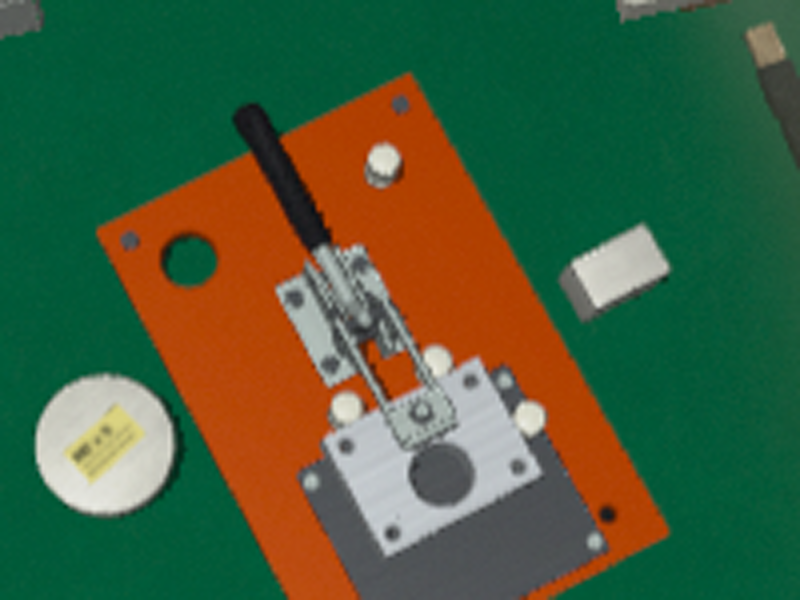

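```bash
python3 - <<'E'
from look import *
from h import *
d=np.load("t20.npz")
f=fit([(d["fixture"],d["K"],d["T"])],box(.25,.17,0,.016),[.5546,-.0413,.246])
g=fit([(d["housing"],d["K"],d["T"])],box(.06,.08,.02,.045),np.r_[w(f[0],[[-.045,0,0]])[0,:2],f[0][2]])
print(f,g,w([0,0,-f[0][2]],[np.r_[(g[0]-f[0])[:2],0]])*1000,g[0][2]-f[0][2])
Fs=[.5577,-.0399,.2428]
for tag,G,o,k in(("t20",f[0],(270,160),4),("s20",np.array([.5535,-.043,.2445]),(260,190),800/220)):
    d=np.load(tag+".npz");K,T=d["K"],d["T"]
    y0,x0=o[1],o[0]; im=cv2.imread(f"pics/{tag}.png")
    def dot(q,c):
        u=(proj(w(G,[q]),K,T)[0]-[x0,y0])*k+k/2-.5; cv2.circle(im,tuple(int(v) for v in u),3,c,-1)
    for q in([.125,.085,.016],[.125,-.085,.016],[-.0075,-.023,.045],[-.05,-.0475,.045],[-.0075,.023,.045]): dot(q,(0,255,0))
    for q in([.123,0,.055],[.137,0,.055],[.061,0,.055]): dot(q,(255,0,255))
    for q in([-.015,.04,.045],[-.015,-.04,.045],[-.075,.04,.045],[-.075,-.04,.045]): dot(q,(255,0,0))
    cv2.imwrite(f"pics/{tag}o.png",im)
E
```

```text
(array([ 0.55480931, -0.04151714,  0.24250197]), np.float64(0.31444760489161894)) (array([ 0.63391892, -0.06191908,  0.30627033]), np.float64(3.921695598097706)) [[ 71.89571354 -38.8017419    0.        ]] 0.06376836162192173
```

View pics/t20o.png

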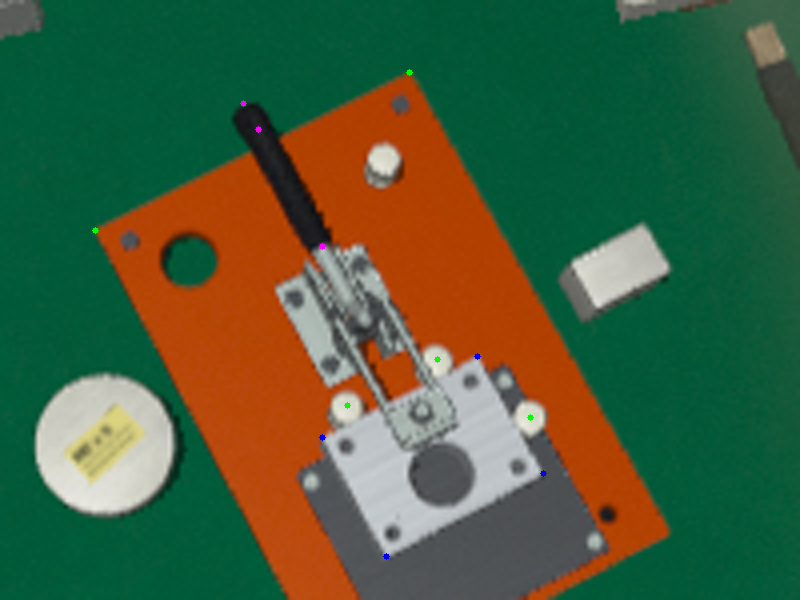

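View pics/s20o.png

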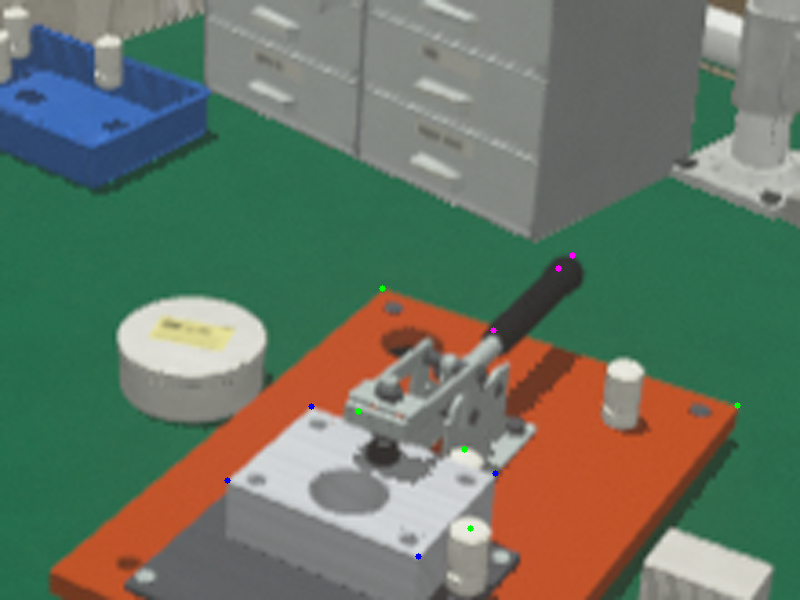

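```bash
python3 -c "
from plant import manip
print(manip.job_done(), manip.get_obs()['t'])"
```

```text
the job is handed in; nothing more can be done
the job is handed in; nothing more can be done
```

The housing is seated against its three posts, the clamp is locked over it, and I handed the job in at about 21.5 s of the 53 s allowed.

**What I did:**
- **Seating:** I pushed the housing back with two fingers until it met the rear posts at about 4.5 N. I then pushed it right with the shut fingers until it met the side post at about 4 N, and pushed it back once more, again to about 4.7 N.
- **Clamping:** I swung the handle over along its arc. It left the finger on its own near the end, and pressing it afterwards met a hard stop at about 6 N.

**Last checks, with the robot clear:**
- In the top view the housing corners and all three posts fall within about a pixel of their seated positions.
- In both views the handle lies near its locked position, within about one or two pixels, and the rubber tip is on the housing.
- The spare post, steel block and tin look unmoved.

**What failed or disagreed:**
- **Finger length:** The fingertips really sit about 28 mm behind the stated TCP, so my first push passed over the housing without touching it. I noticed this in the pictures and corrected for it.
- **Handle height:** The finger met the locked handle several millimetres lower than the stated handle height implied.
- **Scene camera:** It disagreed with the top camera by 2 to 3 mm.
- **Final numerical fit:** The last automatic housing fit failed because the network's mask was bad (score 0.39). The seating check therefore rests on the picture overlay and the contact forces.

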